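Open a seized autoclave vessel

TASK

The screw cap of the steel autoclave vessel in the holding block has seized after its run: grip it firmly, break it loose with a short hard twist to the left (anticlockwise from above), then spin it off, letting it rise on its thread without forcing it up or down, as loaded steel threads gall. Only when it is free of the thread lift it off, leaving the vessel fully seated in its block, and set the cap down gently, open side down, flat on the floor of the steel tray next to the forceps, disturbing nothing else.

Things in the scene. Friction and masses are not known exactly. Their poses are not given: they have to be found in the camera images.
- cap_centre (a point): Knurled steel screw cap on the vessel, 50 mm across, 32.5 mm high, 0.25 kg; the point is its centre half-way up (16 mm above its open underside), z up. Right-hand thread, seized: 0.5 to 1 N m breaks it loose, then it turns easily, climbing on its steep three-start thread, and comes free about 0.4 turn from shut; how tight it is varies. 5 mm of air below it.
- vessel: Stainless autoclave vessel, 0.9 kg: square foot 62 x 62 x 40 mm, round body 54 mm across up to the shoulder at 121 mm, threaded neck 34 mm across (40 mm over the thread) up to the rim at 150 mm; origin under its foot, z up, x and y square to the foot. Stands loose in the block's pocket; more than about 10 N of pull lifts it out.
- block: Holding block bolted to the worktop: 124 x 124 x 10 mm base with a square pocket for the vessel's foot, 66 mm inside, walls 9 mm thick, top 45 mm above the worktop. It keeps the vessel from turning (about 0.1 rad of play) but not from lifting. Origin under its centre, z up; the vessel stands 10 mm above the origin.
- tray: Shallow stainless tray fixed to the worktop, 140 mm (x) by 200 mm (y), rim 15 mm high, floor 2 mm above its origin, which lies under its centre; z up. The forceps lie along its +x side, the rest of the floor is free.
- forceps_centre (a point): Forceps, 12 x 120 x 10 mm, lying loose in the tray along its y direction, about 44 mm to the +x side of the tray's centre; the point is their middle. Bystander.
- green_rack: Green tube rack, 66 x 90 x 45 mm, behind the work at the left; origin under its centre. Bystander.
- dropper_bottle: White dropper bottle, 44 mm across, 108 mm high, behind the work; origin under its centre. Bystander.
- blue_lid_pot: White pot with a blue lid, 68 mm across, 62 mm high, behind the work; origin under its centre. Bystander.
- spray_bottle: White wash bottle with a bent spout, 71 x 112 mm, 187 mm high, behind the work at the right; origin under it. Bystander.
- tube_lying: 15 ml tube, 20 mm thick, 119 mm long, lying on the worktop at the right; origin under its middle. Bystander.
- pipette_stand: Fixed pipette stand at the left, 0.3 m high, with a pole and a hanging pipette about 30 mm off its origin, which lies under its foot. An obstacle to go round or over.
Mind the look-alikes: they are no part of the job. Leave any turquoise or yellow look-alike of the part that bears cap_centre alone.

How it is judged:
By the outcome, as a careful person would: the job done as asked, in the order asked, and still so for the second after the job is handed in, with the robot touching nothing.
It also fails if it takes over 58 s, if anything falls off the work surface, if the arm or the gripper's body presses on something with over 40 N, if the wrist force passes 120 N, or if a joint passes its speed limit or range.

ROBOT

A 7-joint arm with a two-finger parallel gripper is mounted at the origin on a cart in front of the work surface, level with it; the furniture and walls round the work are solid. World frame = base frame: x ahead of the robot, y to its left, z up, the work surface at z = 0. Lengths are in m, angles in rad, forces in N, time in s.
With the tool pointing down it reaches from about 0.425 to 0.875 m from the base axis. Payload 8.4 kg.
Tool frame: the origin (TCP) lies midway between the tips of the shut fingers; the grasp point (between the pads) lies 19 mm behind it; z points along the fingers, y is the line along which they close (so a half turn about z gives the same grasp; the last joint's range is limited). The gripper opens to 87 mm and grips with 3 to 60 N. Pads are 19 mm wide; open, the fingers measure 117 mm over their backs; the gripper's body (75 mm by 190 mm) begins 51 mm behind the grasp point.
Start: joints at [-1.349, 0.333, 0.04, 1.465, -0.013, 1.343, -0.059], TCP at [0.205, 0.617, 0.223] pointing down, gripper open.
Joint ranges: [-2.58, 2.58], [-0.38, 2.09], [-1.3, 1.39], [0.25, 2.4], [-1.5, 4.64], [0.08, 2.09], [-2.65, 2.65]. Speed limits (rad/s): [2.22, 2.22, 2.79, 2.79, 3.14, 3.14, 3.14].

INTERFACE

Orientations are given as a 3x3 rotation matrix whose columns are the frame's x, y, z axes.
In Python, from workcell import readout, viewer, workorder gives the robot as it stands.
- The arm moves only by the tool send_rows, never from a script. Its argument "deltas" is a list of rows, each an object of numbers: "x", "y", "z": the shift along the tool's x, y, z in m; "ax", "ay", "az": the turn, a rotation vector about the tool's x, y, z in rad; "gripper": the gripper command: -1 is fully open, 1 is shut, values between are in proportion. In form: [{"x": .., "y": .., "z": .., "ax": .., "ay": .., "az": .., "gripper": ..}, ...]. A call has 1 to 20 rows; each row shifts and turns the commanded pose from where the row before left it, along the tool's axes as they then stand; what a row does not reach is not made up. A row lasts 1/12 s, in which the tool goes at most 41.7 mm and 7.16 degrees, less where a joint would pass 70% of its speed; a pose out of reach is approached as far as the arm can. A call is refused whole if a number of a shift passes 0.0417 or a number of a turn 0.125, either way. A call with a gripper value outside its range is refused whole. The fingers move at their own pace and stop on an object; "grip_force" is the grip in N (left out, the last holds). Time passes only in rows, so rows that do not move let the fingers close. It gives the time, the measured TCP pose, the force, the opening and the grip force at its end, in the units of the state.
- readout.read_state(): the state, without advancing time (a new reading comes with each control period).
- viewer.capture(name): name is "side" or "top" or "wrist"; returns a dict with "pixels" (384x512x3 uint8, red, green, blue), "depth" (384x512 float32, m along the optical axis (not along the pixel's ray), 0 where there is no reading), "camera_matrix" (3x3 intrinsics, pixels), "rvec" (rotation vector, rad) and "tvec" (3), from world to camera coordinates, as OpenCV has them; the wrist camera has in their place "mount" (4x4, takes a point from camera to tool coordinates, whose origin is the TCP and whose axes are the flange's). Camera axes: x right, y down, z forward; pixel columns grow to the right and rows downward; lengths in m; the calibration is good to about 2 mm. A picture is of the moment at which its call begins: read the wrist's pose just before it.
- workorder.finish_job(): hands the job in; it is judged then, once.
The state is a dict: "t": time; "qpos": joint angles; "qd": joint speeds; "joint_torque": joint torques, N m; "eef_pos": TCP position; "tool_rot": TCP orientation; "ft_force": force on the tool from outside, world axes, zero at the start; "moment": the same for the moment, N m; "gripper_width": finger opening in m; "gripper_force": force on a finger pad.
Only numpy, scipy, OpenCV 4.12 (cv2) and the standard library are available. Lean on these libraries where they do the work, as an engineer would, in place of code of your own. Each camera call takes 0.05 s, during which the arm holds its last target. There are 200 camera calls.

## Working session

There is one attempt and no reset: what is moved stays moved. The work goes in short steps, Python scripts to look and compute and a tool call to move; the robot and the scene stay as the last step left them, time stands still between calls to the robot, and variables do not carry over. Pictures are saved under pics/ and viewed, at most 10 in all, crops included, and the job is handed in when it is done.

Besides the shell and the picture viewer there is one more tool, called after "Emit:" by a JSON object that holds its "api" and its "payload", one argument or row to a line. send_rows: Moves the arm, as the interface text tells. Its arguments: {"type":"object","properties":{"deltas":{"type":"array","items":{"type":"object","properties":{"x":{"type":"number"},"y":{"type":"number"},"z":{"type":"number"},"ax":{"type":"number"},"ay":{"type":"number"},"az":{"type":"number"},"gripper":{"type":"number"}}}},"grip_force":{"type":"number"}},"required":["deltas"]}

```bash
mkdir -p pics
cat > h.py <<'E'
import numpy as np, cv2
from workcell import readout, viewer, workorder
def cap(n):
    s=readout.read_state(); c=viewer.capture(n)
    if 'mount' in c:
        T=np.eye(4);T[:3,:3]=s['tool_rot'];T[:3,3]=s['eef_pos'];M=T@np.array(c['mount'])
    else:
        R=cv2.Rodrigues(np.array(c['rvec'],float))[0];M=np.eye(4);M[:3,:3]=R.T;M[:3,3]=-R.T@np.array(c['tvec'],float).ravel()
    c['M']=M;return c
def cloud(c):
    h,w=c['depth'].shape;u,v=np.meshgrid(np.arange(w),np.arange(h));K=np.array(c['camera_matrix']);d=c['depth']
    P=np.stack([(u-K[0,2])/K[0,0]*d,(v-K[1,2])/K[1,1]*d,d],-1)
    P=P@c['M'][:3,:3].T+c['M'][:3,3];P[d==0]=np.nan;return P
def save(c,f,box=None,k=1):
    im=c['pixels'][:,:,::-1]
    if box: im=im[box[1]:box[3],box[0]:box[2]]
    cv2.imwrite('pics/'+f,cv2.resize(im,None,fx=k,fy=k,interpolation=cv2.INTER_CUBIC))
E
python3 - <<'E'
from h import *
s=readout.read_state();print({k:np.round(v,3).tolist() for k,v in s.items()})
a=cap('top');b=cap('side');
cv2.imwrite('pics/a.png',a['pixels'][:,:,::-1]);cv2.imwrite('pics/b.png',b['pixels'][:,:,::-1])
print(a['M'].round(3),b['M'].round(3))
E
```

```text
{'t': 0.0, 'qpos': [-1.349, 0.334, 0.04, 1.466, -0.013, 1.343, -0.059], 'qd': [-0.0, -0.001, 0.001, 0.0, -0.0, -0.001, -0.0], 'joint_torque': [0.001, -65.639, 1.336, -40.378, -0.06, 0.045, 0.0], 'eef_pos': [0.205, 0.616, 0.222], 'tool_rot': [[-0.949, 0.315, -0.0], [0.315, 0.949, -0.002], [-0.0, -0.002, -1.0]], 'ft_force': [0.082, 0.513, 0.023], 'moment': [-0.003, 0.012, 0.021], 'gripper_force': 0.0, 'gripper_width': 0.087}
[[-0.017 -0.988  0.155  0.387]
 [-0.999  0.021  0.026 -0.024]
 [-0.029 -0.154 -0.988  1.247]
 [ 0.     0.     0.     1.   ]] [[ 2.860e-01 -6.600e-01  6.950e-01 -4.170e-01]
 [-9.580e-01 -1.970e-01  2.070e-01 -2.920e-01]
 [ 1.000e-03 -7.250e-01 -6.890e-01  1.092e+00]
 [ 0.000e+00  0.000e+00  0.000e+00  1.000e+00]]
```

View pics/a.png

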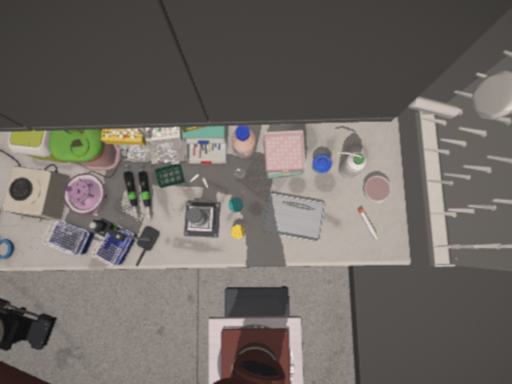

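View pics/b.png

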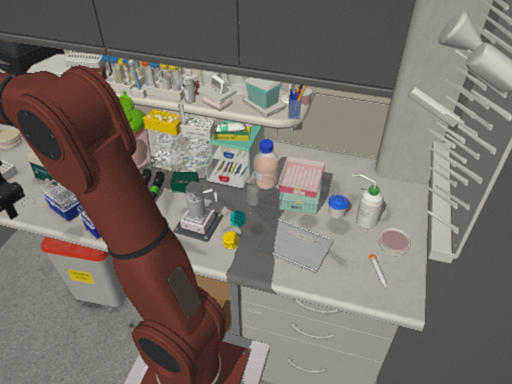

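Run:
```python
from h import *
a=cap('top');b=cap('side')
np.savez('ab.npz',a=cloud(a),b=cloud(b),ai=a['pixels'],bi=b['pixels'])
A=cloud(a);B=cloud(b)
for n,P,l in(('top',A,[(200,210),(200,215),(198,219),(236,204),(238,231),(280,200),(297,215),(320,220),(318,215),(240,173),(145,235),(265,240),(322,163),(355,155)]),('side',B,[(196,192),(197,210),(238,218),(231,240),(252,190),(302,248),(325,245),(338,203)])):
    for u,v in l: print(n,u,v,P[v,u].round(3))
im1=a['pixels'][150:260,130:340,::-1];im2=b['pixels'][160:280,160:340,::-1]
r1=cv2.resize(im1,(660,346),interpolation=3);r2=cv2.resize(im2,(660,440),interpolation=3)
cv2.imwrite('pics/c.png',cv2.resize(np.vstack([r1,r2]),(504,600)))
```

```text
top 200 210 [0.507 0.16  0.163]
top 200 215 [0.49  0.158 0.171]
top 198 219 [0.478 0.165 0.171]
top 236 204 [0.54  0.054 0.035]
top 238 231 [0.445 0.048 0.035]
top 280 200 [ 0.555 -0.103  0.001]
top 297 215 [ 0.499 -0.162  0.006]
top 320 220 [ 0.481 -0.244 -0.002]
top 318 215 [ 0.498 -0.237  0.   ]
top 240 173 [0.638 0.036 0.096]
top 145 235 [0.438 0.38  0.016]
top 265 240 [ 0.413 -0.045  0.001]
top 322 163 [ 0.674 -0.249  0.064]
top 355 155 [ 0.668 -0.33   0.184]
side 196 192 [0.473 0.164 0.166]
side 197 210 [0.47  0.167 0.09 ]
side 238 218 [0.525 0.051 0.033]
side 231 240 [0.43  0.042 0.033]
side 252 190 [0.624 0.033 0.075]
side 302 248 [ 0.488 -0.173  0.001]
side 325 245 [ 0.523 -0.24  -0.001]
side 338 203 [nan nan nan]
```

View pics/c.png

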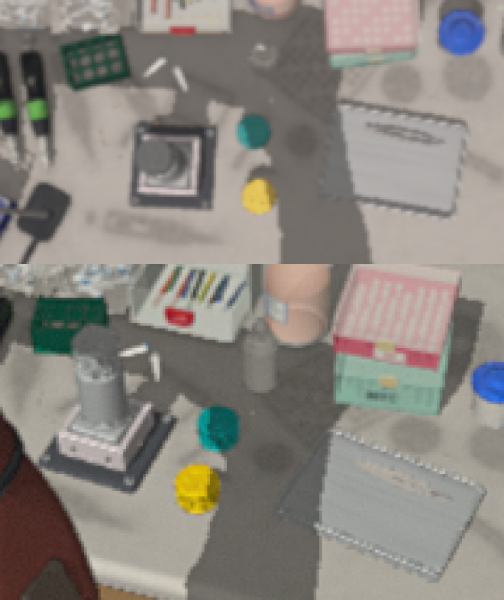

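```bash
python3 - <<'E'
from h import *
z=np.load('ab.npz')
for n in 'ab':
    P=z[n];I=z[n+'i'].astype(int)
    m=(abs(P[...,0]-.485)<.05)&(abs(P[...,1]-.16)<.05)
    for lo,hi in((.155,.2),(.035,.06),(-.01,.025)):
        w=m if lo>.1 else (abs(P[...,0]-.485)<.09)&(abs(P[...,1]-.16)<.09)
        k=w&(P[...,2]>lo)&(P[...,2]<hi);q=P[k];c,r=cv2.minEnclosingCircle(q[:,:2].astype(np.float32))
        print(n,lo,len(q),np.median(q,0).round(4),np.round(c,4),round(r,4),q.min(0).round(3),q.max(0).round(3))
    # tall things
    k=(P[...,2]>.2)&(P[...,0]>.2)&(P[...,0]<.8)&(P[...,1]>-.5)&(P[...,1]<.7)
    nn,lab,st,ce=cv2.connectedComponentsWithStats(k.astype(np.uint8))
    for i in range(1,nn):
        if st[i,4]>8:
            q=P[lab==i];print('tall',n,ce[i].round(),st[i,4],q.min(0).round(3),q.max(0).round(3))
    hsv=cv2.cvtColor(z[n+'i'],cv2.COLOR_RGB2HSV)
# tray: bluish-grey
for n in 'ab':
    P=z[n];k=(abs(P[...,0]-.5)<.14)&(P[...,1]<-.04)&(P[...,1]>-.3)&(P[...,2]>.007)&(P[...,2]<.03)
    nn,lab,st,ce=cv2.connectedComponentsWithStats(k.astype(np.uint8),connectivity=8)
    print([ (ce[i].round(),st[i]) for i in range(1,nn) if st[i,4]>15])
E
python3 - <<'E'
import cv2,numpy as np
z=np.load('ab.npz')
a=cv2.resize(z['ai'][160:255,170:335,::-1],(800,461),interpolation=3)
cv2.imwrite('pics/d.png',a)
E
```

```text
a 0.155 207 [0.4908 0.1773 0.1692] [0.4911 0.1781] 0.0255 [0.467 0.154 0.156] [0.514 0.203 0.176]
a 0.035 299 [0.4772 0.158  0.0459] [0.4992 0.1468] 0.0873 [0.45  0.072 0.035] [0.544 0.222 0.059]
a -0.01 1817 [0.469  0.1391 0.0017] [0.4862 0.1602] 0.1253 [ 0.395  0.07  -0.007] [0.575 0.25  0.024]
tall a [228.  65.] 60608 [ 0.33 -0.5   0.2 ] [0.77  0.629 0.901]
tall a [508.  53.] 34 [ 0.715 -0.481  0.659] [ 0.721 -0.458  0.674]
tall a [493.  95.] 1620 [ 0.594 -0.499  0.575] [ 0.72  -0.406  0.712]
tall a [462.  93.] 49 [ 0.714 -0.499  0.495] [ 0.722 -0.46   0.519]
tall a [466. 129.] 43 [ 0.631 -0.499  0.495] [ 0.637 -0.46   0.518]
tall a [447. 140.] 36 [ 0.631 -0.499  0.42 ] [ 0.636 -0.46   0.439]
tall a [495. 158.] 50 [ 0.547 -0.5    0.573] [ 0.553 -0.459  0.597]
tall a [471. 167.] 43 [ 0.547 -0.5    0.496] [ 0.553 -0.46   0.517]
tall a [451. 175.] 32 [ 0.547 -0.498  0.421] [ 0.553 -0.461  0.442]
tall a [500. 201.] 46 [ 0.464 -0.5    0.575] [ 0.469 -0.459  0.598]
tall a [475. 206.] 36 [ 0.463 -0.5    0.498] [ 0.468 -0.46   0.519]
tall a [455. 210.] 35 [ 0.463 -0.499  0.421] [ 0.468 -0
[... 1961 characters left out ...]
 -0.46   0.517]
tall b [  1. 163.] 14 [0.214 0.553 0.381] [0.226 0.563 0.393]
tall b [444. 167.] 61 [ 0.459 -0.5    0.416] [ 0.469 -0.461  0.439]
tall b [ 12. 185.] 155 [0.2   0.513 0.292] [0.216 0.565 0.371]
[(array([275., 177.]), array([268, 176,  17,   3,  20], dtype=int32)), (array([281., 198.]), array([267, 193,  37,  15,  60], dtype=int32)), (array([313., 201.]), array([305, 199,  18,   4,  22], dtype=int32)), (array([296., 228.]), array([264, 204,  61,  38, 125], dtype=int32))]
[(array([291., 207.]), array([280, 203,  27,   9,  97], dtype=int32)), (array([296., 245.]), array([258, 219,  76,  54, 324], dtype=int32)), (array([296., 233.]), array([288, 230,  17,   8,  35], dtype=int32))]
```

View pics/d.png

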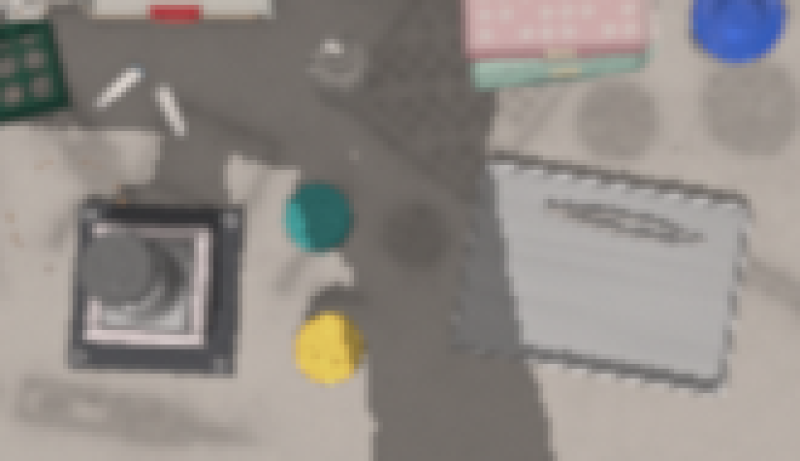

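Top view: the steel cap on the vessel is at about (194,214). Its look-alikes are the turquoise cap at (236,204) and the yellow one at (238,231), both loose on the worktop. I choose the steel cap, and the close crop confirms it sits on the vessel in the block. The tray is at (297,208) with the forceps on its far (+x) side. The pipette stand is near (0.44, 0.39), up to z 0.33, so I'll go over it.

Emit:
{"api": "send_rows", "payload": {
  "deltas": [
    {"z": -0.03,"gripper": -1},
    {"z": -0.03,"gripper": -1},
    {"z": -0.03,"gripper": -1},
    {"z": -0.03,"gripper": -1},
    {"z": -0.03,"gripper": -1},
    {"z": -0.03,"gripper": -1}
  ]
}}

```text
$.deltas[0]: bad value
```

Emit:
{"api": "send_rows", "payload": {
  "deltas": [
    {"x": -0.0205,"y": -0.0164},
    {"x": -0.0205,"y": -0.0164},
    {"x": -0.0205,"y": -0.0164},
    {"x": -0.0205,"y": -0.0164},
    {"x": -0.0205,"y": -0.0164},
    {"x": -0.0205,"y": -0.0164},
    {"x": -0.0205,"y": -0.0164},
    {"x": -0.0205,"y": -0.0164},
    {"x": -0.0205,"y": -0.0164},
    {"x": -0.0205,"y": -0.0164},
    {"x": -0.0205,"y": -0.0164},
    {"x": -0.0205,"y": -0.0164},
    {"x": -0.0205,"y": -0.0164},
    {"x": -0.0205,"y": -0.0164},
    {"x": -0.0205,"y": -0.0164},
    {"x": -0.0205,"y": -0.0164},
    {"x": -0.0205,"y": -0.0164},
    {"x": -0.0205,"y": -0.0164},
    {"x": -0.0205,"y": -0.0164},
    {"x": -0.0205,"y": -0.0164}
  ]
}}

```text
$.deltas[0]: bad value
```

Emit:
{"api": "send_rows", "payload": {
  "deltas": [
    {"az": 0.12},
    {"az": 0.12},
    {"az": 0.12},
    {"az": 0.12},
    {"az": 0.12}
  ]
}}

```text
$.deltas[0]: bad value
```

Run:
```python
from h import *
s=readout.read_state();print({k:np.round(s[k],3).tolist() for k in('t','qpos','eef_pos','tool_rot','ft_force')})
c=cap('wrist');save(c,'e.png')
P=cloud(c);m=(abs(P[...,0]-.49)<.05)&(abs(P[...,1]-.177)<.05)&(P[...,2]>.16)&(P[...,2]<.18)
q=P[m];print(len(q), q.mean(0) if len(q) else '',[np.round(x,4) for x in cv2.minEnclosingCircle(q[:,:2].astype(np.float32))], q.min(0),q.max(0))
```

```text
{'t': 0.2, 'qpos': [-1.349, 0.334, 0.04, 1.466, -0.013, 1.343, -0.059], 'eef_pos': [0.205, 0.617, 0.222], 'tool_rot': [[-0.949, 0.315, -0.0], [0.315, 0.949, -0.001], [-0.0, -0.001, -1.0]], 'ft_force': [-1.65, 0.059, 0.177]}Traceback (most recent call last):
  File "<stdin>", line 5, in <module>
    return umr_minimum(a, axis, None, out, keepdims, initial, where)
ValueError: zero-size array to reduction operation minimum which has no identity
```

View pics/e.png

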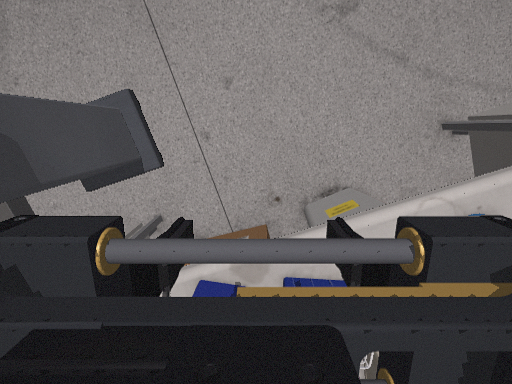

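The rows were refused because every key is needed. The wrist picture only shows the fingers, the floor and the edge of the bench, since the arm hasn't moved.

Emit:
{"api": "send_rows", "payload": {
  "deltas": [
    {"x": 0,"y": 0,"z": -0.036,"ax": 0,"ay": 0,"az": 0,"gripper": -1},
    {"x": 0,"y": 0,"z": -0.036,"ax": 0,"ay": 0,"az": 0,"gripper": -1},
    {"x": 0,"y": 0,"z": -0.036,"ax": 0,"ay": 0,"az": 0,"gripper": -1},
    {"x": 0,"y": 0,"z": -0.036,"ax": 0,"ay": 0,"az": 0,"gripper": -1},
    {"x": 0,"y": 0,"z": -0.036,"ax": 0,"ay": 0,"az": 0,"gripper": -1},
    {"x": 0,"y": 0,"z": 0,"ax": 0,"ay": 0,"az": 0,"gripper": -1}
  ]
}}

```text
t: 0.75
eef_pos: [0.2053, 0.618, 0.4107]
tool_rot: [[-0.949, 0.315, 0.003], [0.315, 0.949, 0.01], [0.001, 0.01, -1.0]]
ft_force: [-0.0, 0.4, 1.4]
gripper_width: 0.0872
gripper_force: 0.0
```

Emit:
{"api": "send_rows", "payload": {
  "deltas": [
    {"x": -0.0256,"y": -0.0205,"z": 0,"ax": 0,"ay": 0,"az": 0,"gripper": -1},
    {"x": -0.0256,"y": -0.0205,"z": 0,"ax": 0,"ay": 0,"az": 0,"gripper": -1},
    {"x": -0.0256,"y": -0.0205,"z": 0,"ax": 0,"ay": 0,"az": 0,"gripper": -1},
    {"x": -0.0256,"y": -0.0205,"z": 0,"ax": 0,"ay": 0,"az": 0,"gripper": -1},
    {"x": -0.0256,"y": -0.0205,"z": 0,"ax": 0,"ay": 0,"az": 0,"gripper": -1},
    {"x": -0.0256,"y": -0.0205,"z": 0,"ax": 0,"ay": 0,"az": 0,"gripper": -1},
    {"x": -0.0256,"y": -0.0205,"z": 0,"ax": 0,"ay": 0,"az": 0,"gripper": -1},
    {"x": -0.0256,"y": -0.0205,"z": 0,"ax": 0,"ay": 0,"az": 0,"gripper": -1},
    {"x": -0.0256,"y": -0.0205,"z": 0,"ax": 0,"ay": 0,"az": 0,"gripper": -1},
    {"x": -0.0256,"y": -0.0205,"z": 0,"ax": 0,"ay": 0,"az": 0,"gripper": -1},
    {"x": -0.0256,"y": -0.0205,"z": 0,"ax": 0,"ay": 0,"az": 0,"gripper": -1},
    {"x": -0.0256,"y": -0.0205,"z": 0,"ax": 0,"ay": 0,"az": 0,"gripper": -1},
    {"x": -0.0256,"y": -0.0205,"z": 0,"ax": 0,"ay": 0,"az": 0,"gripper": -1},
    {"x": -0.0256,"y": -0.0205,"z": 0,"ax": 0,"ay": 0,"az": 0,"gripper": -1},
    {"x": -0.0256,"y": -0.0205,"z": 0,"ax": 0,"ay": 0,"az": 0,"gripper": -1},
    {"x": -0.0256,"y": -0.0205,"z": 0,"ax": 0,"ay": 0,"az": 0,"gripper": -1}
  ]
}}

```text
t: 2.08
eef_pos: [0.4908, 0.1748, 0.4027]
tool_rot: [[-0.949, 0.315, 0.0], [0.315, 0.949, 0.0], [-0.0, 0.0, -1.0]]
ft_force: [1.2, 0.4, 0.4]
gripper_width: 0.0874
gripper_force: 0.0
```

Emit:
{"api": "send_rows", "payload": {
  "deltas": [
    {"x": 0,"y": 0,"z": 0,"ax": 0,"ay": 0,"az": 0.12,"gripper": -1},
    {"x": 0,"y": 0,"z": 0,"ax": 0,"ay": 0,"az": 0.12,"gripper": -1},
    {"x": 0,"y": 0,"z": 0,"ax": 0,"ay": 0,"az": 0.12,"gripper": -1},
    {"x": 0,"y": 0,"z": 0,"ax": 0,"ay": 0,"az": 0.12,"gripper": -1},
    {"x": 0,"y": 0,"z": 0,"ax": 0,"ay": 0,"az": 0.12,"gripper": -1},
    {"x": 0,"y": 0,"z": 0,"ax": 0,"ay": 0,"az": 0.12,"gripper": -1},
    {"x": 0,"y": 0,"z": 0,"ax": 0,"ay": 0,"az": 0.12,"gripper": -1},
    {"x": 0,"y": 0,"z": 0,"ax": 0,"ay": 0,"az": 0.12,"gripper": -1}
  ]
}}

```text
t: 2.75
eef_pos: [0.4902, 0.1763, 0.4025]
tool_rot: [[-0.28, 0.96, -0.0], [0.96, 0.28, -0.0], [-0.0, -0.0, -1.0]]
ft_force: [-0.6, 0.2, -0.4]
gripper_width: 0.0869
gripper_force: 0.0
```

Run:
```python
from h import *
s=readout.read_state();print({k:np.round(s[k],3).tolist() for k in('t','qpos','eef_pos','tool_rot','ft_force')})
c=cap('wrist');save(c,'f.png')
P=cloud(c);m=(abs(P[...,0]-.49)<.05)&(abs(P[...,1]-.177)<.05)&(P[...,2]>.16)&(P[...,2]<.18)
q=P[m];print(len(q))
if len(q): print(q.mean(0),[np.round(x,4) for x in cv2.minEnclosingCircle(q[:,:2].astype(np.float32))], q.min(0),q.max(0))
```

```text
{'t': 2.75, 'qpos': [-0.866, 0.02, 0.448, 1.473, -0.009, 1.651, -0.135], 'eef_pos': [0.49, 0.176, 0.402], 'tool_rot': [[-0.28, 0.96, -0.0], [0.96, 0.28, -0.0], [-0.0, -0.0, -1.0]], 'ft_force': [-0.614, 0.203, -0.375]}
857
[0.49141283 0.18287195 0.16932783] [array([0.4918, 0.182 ]), np.float64(0.0252)] [0.46690079 0.15751915 0.16002991] [0.51638392 0.20715915 0.17204183]
```

Emit:
{"api": "send_rows", "payload": {
  "deltas": [
    {"x": 0,"y": 0,"z": 0.015,"ax": 0,"ay": 0,"az": 0.12,"gripper": -1},
    {"x": 0,"y": 0,"z": 0.015,"ax": 0,"ay": 0,"az": 0.12,"gripper": -1},
    {"x": 0,"y": 0,"z": 0.015,"ax": 0,"ay": 0,"az": 0.12,"gripper": -1},
    {"x": 0,"y": 0,"z": 0.015,"ax": 0,"ay": 0,"az": 0.12,"gripper": -1},
    {"x": 0,"y": 0,"z": 0.015,"ax": 0,"ay": 0,"az": 0.12,"gripper": -1},
    {"x": 0,"y": 0,"z": 0.015,"ax": 0,"ay": 0,"az": 0.12,"gripper": -1},
    {"x": 0,"y": 0,"z": 0.015,"ax": 0,"ay": 0,"az": 0.12,"gripper": -1},
    {"x": 0,"y": 0,"z": 0.015,"ax": 0,"ay": 0,"az": 0.12,"gripper": -1},
    {"x": 0,"y": 0,"z": 0,"ax": 0,"ay": 0,"az": 0.12,"gripper": -1},
    {"x": 0,"y": 0,"z": 0,"ax": 0,"ay": 0,"az": 0.12,"gripper": -1},
    {"x": 0,"y": 0,"z": 0,"ax": 0,"ay": 0,"az": 0.12,"gripper": -1},
    {"x": 0,"y": 0,"z": 0,"ax": 0,"ay": 0,"az": 0.12,"gripper": -1},
    {"x": 0,"y": 0,"z": 0,"ax": 0,"ay": 0,"az": 0,"gripper": -1}
  ]
}}

```text
t: 3.88
eef_pos: [0.4902, 0.1763, 0.2825]
tool_rot: [[0.914, 0.406, -0.0], [0.406, -0.914, -0.0], [-0.0, 0.0, -1.0]]
ft_force: [0.4, -0.1, -0.5]
gripper_width: 0.0874
gripper_force: 0.0
```

```bash
cat >> h.py <<'E'
def capfit(c,x,y,lo,hi,r=.05):
    P=cloud(c);m=(np.hypot(P[...,0]-x,P[...,1]-y)<r)&(P[...,2]>lo)&(P[...,2]<hi);q=P[m]
    if len(q)<10: print('few',len(q));return
    cc,rr=cv2.minEnclosingCircle(q[:,:2].astype(np.float32));print(len(q),'circ',np.round(cc,4),round(rr,4),'mean',q.mean(0).round(4),'median z',np.median(q[:,2]).round(4))
def st():
    s=readout.read_state();print({k:np.round(s[k],4).tolist() for k in('t','qpos','eef_pos','tool_rot','ft_force','moment','gripper_width','gripper_force')});return s
E
python3 - <<'E'
from h import *
st();c=cap('wrist');save(c,'f.png');capfit(c,.49,.18,.162,.18)
for n in('top','side'): capfit(cap(n),.49,.18,.162,.18)
E
```

```text
{'t': 3.8833, 'qpos': [-0.8782, 0.0305, 0.4627, 1.703, -0.0138, 1.4114, -1.5667], 'eef_pos': [0.4902, 0.1763, 0.2825], 'tool_rot': [[0.9141, 0.4056, -0.0001], [0.4056, -0.9141, -0.0], [-0.0001, 0.0, -1.0]], 'ft_force': [0.3589, -0.137, -0.4813], 'moment': [-0.0805, 0.1195, 0.0134], 'gripper_width': 0.0874, 'gripper_force': 0.0}
1669 circ [0.4915 0.1821] 0.0255 mean [0.4928 0.1827 0.1693] median z 0.1695
94 circ [0.4905 0.1785] 0.0243 mean [0.4835 0.1739 0.1692] median z 0.169
42 circ [0.4962 0.1681] 0.0231 mean [0.4959 0.1619 0.1673] median z 0.168
```

View pics/f.png

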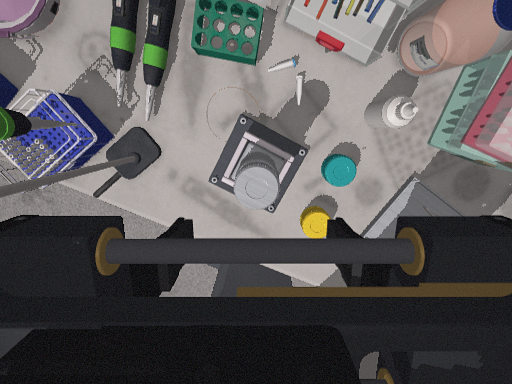

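The wrist view shows the steel cap at (257,188) on the vessel in the block, with turquoise at (339,170) and yellow at (316,222) well clear. Wrist fits from two yaws agree on (0.4917, 0.182), with the top at 0.1695.

Emit:
{"api": "send_rows", "payload": {
  "deltas": [
    {"x": 0.0031,"y": -0.0038,"z": 0,"ax": 0,"ay": 0,"az": 0,"gripper": -1},
    {"x": 0,"y": 0,"z": 0.024,"ax": 0,"ay": 0,"az": 0,"gripper": -1},
    {"x": 0,"y": 0,"z": 0.024,"ax": 0,"ay": 0,"az": 0,"gripper": -1},
    {"x": 0,"y": 0,"z": 0.024,"ax": 0,"ay": 0,"az": 0,"gripper": -1},
    {"x": 0,"y": 0,"z": 0.024,"ax": 0,"ay": 0,"az": 0,"gripper": -1},
    {"x": 0,"y": 0,"z": 0.02,"ax": 0,"ay": 0,"az": 0,"gripper": -1},
    {"x": 0,"y": 0,"z": 0.015,"ax": 0,"ay": 0,"az": 0,"gripper": -1},
    {"x": 0,"y": 0,"z": 0.01,"ax": 0,"ay": 0,"az": 0,"gripper": -1},
    {"x": 0,"y": 0,"z": 0,"ax": 0,"ay": 0,"az": 0,"gripper": -1},
    {"x": 0,"y": 0,"z": 0,"ax": 0,"ay": 0,"az": 0,"gripper": -1}
  ]
}}

```text
t: 4.87
eef_pos: [0.4916, 0.1812, 0.1417]
tool_rot: [[0.912, 0.409, -0.0], [0.409, -0.912, -0.0], [-0.0, 0.0, -1.0]]
ft_force: [0.1, -0.1, 0.1]
gripper_width: 0.0873
gripper_force: 0.0
```

Emit:
{"api": "send_rows", "payload": {
  "deltas": [
    {"x": 0,"y": 0,"z": 0,"ax": 0,"ay": 0,"az": 0,"gripper": 0},
    {"x": 0,"y": 0,"z": 0,"ax": 0,"ay": 0,"az": 0,"gripper": 0},
    {"x": 0,"y": 0,"z": 0,"ax": 0,"ay": 0,"az": 0,"gripper": 0.3},
    {"x": 0,"y": 0,"z": 0,"ax": 0,"ay": 0,"az": 0,"gripper": 0.3},
    {"x": 0,"y": 0,"z": 0,"ax": 0,"ay": 0,"az": 0,"gripper": 0.3},
    {"x": 0,"y": 0,"z": 0,"ax": 0,"ay": 0,"az": 0,"gripper": 0.3},
    {"x": 0,"y": 0,"z": 0,"ax": 0,"ay": 0,"az": 0,"gripper": 0.3},
    {"x": 0,"y": 0,"z": 0,"ax": 0,"ay": 0,"az": 0,"gripper": 0.3}
  ],
  "grip_force": 5
}}

```text
t: 5.53
eef_pos: [0.4917, 0.1808, 0.1417]
tool_rot: [[0.913, 0.408, 0.0], [0.408, -0.913, -0.0], [0.0, 0.0, -1.0]]
ft_force: [-0.3, -1.5, 1.1]
gripper_width: 0.0502
gripper_force: 5.0
```

Run:
```python
from h import *
st()
```

```text
{'t': 5.5333, 'qpos': [-0.8608, 0.1389, 0.4624, 1.894, -0.0683, 1.1239, -1.5231], 'eef_pos': [0.4917, 0.1808, 0.1417], 'tool_rot': [[0.9129, 0.4082, 0.0002], [0.4082, -0.9129, -0.0002], [0.0001, 0.0003, -1.0]], 'ft_force': [-0.2563, -1.478, 1.1193], 'moment': [-0.2958, 0.0255, 0.0038], 'gripper_width': 0.0502, 'gripper_force': 5.0}
```

Emit:
{"api": "send_rows", "payload": {
  "deltas": [
    {"x": 0,"y": 0,"z": 0,"ax": 0,"ay": 0,"az": 0,"gripper": 1},
    {"x": 0,"y": 0,"z": 0,"ax": 0,"ay": 0,"az": 0,"gripper": 1},
    {"x": 0,"y": 0,"z": 0,"ax": 0,"ay": 0,"az": 0,"gripper": 1},
    {"x": 0,"y": 0,"z": 0,"ax": 0,"ay": 0,"az": 0,"gripper": 1},
    {"x": 0,"y": 0,"z": 0,"ax": 0,"ay": 0,"az": 0,"gripper": 1}
  ],
  "grip_force": 60
}}

```text
t: 5.95
eef_pos: [0.4917, 0.1809, 0.1417]
tool_rot: [[0.913, 0.408, 0.0], [0.408, -0.913, -0.0], [0.0, 0.0, -1.0]]
ft_force: [0.7, -2.0, 2.4]
gripper_width: 0.0494
gripper_force: 60.0
```

Run:
```python
from h import *
st()
```

```text
{'t': 5.95, 'qpos': [-0.8608, 0.139, 0.4623, 1.8939, -0.0683, 1.1239, -1.523], 'eef_pos': [0.4917, 0.1809, 0.1417], 'tool_rot': [[0.9129, 0.4083, 0.0003], [0.4083, -0.9129, -0.0002], [0.0002, 0.0003, -1.0]], 'ft_force': [0.664, -2.0478, 2.3517], 'moment': [-0.6273, -0.0319, -0.0224], 'gripper_width': 0.0494, 'gripper_force': 60.0013}
```

Emit:
{"api": "send_rows", "payload": {
  "deltas": [
    {"x": 0,"y": 0,"z": 0,"ax": 0,"ay": 0,"az": -0.12,"gripper": 1},
    {"x": 0,"y": 0,"z": 0,"ax": 0,"ay": 0,"az": -0.12,"gripper": 1}
  ]
}}

```text
t: 6.12
eef_pos: [0.4917, 0.1812, 0.1419]
tool_rot: [[0.787, 0.617, 0.0], [0.617, -0.787, 0.001], [0.001, -0.0, -1.0]]
ft_force: [-1.4, -1.7, 6.4]
gripper_width: 0.0496
gripper_force: 60.0
```

Run:
```python
from h import *
st()
```

```text
{'t': 6.1167, 'qpos': [-0.8428, 0.1383, 0.4424, 1.8928, -0.066, 1.1241, -1.2819], 'eef_pos': [0.4917, 0.1812, 0.1419], 'tool_rot': [[0.7873, 0.6166, 0.0002], [0.6166, -0.7873, 0.0006], [0.0005, -0.0003, -1.0]], 'ft_force': [-1.4094, -1.6677, 6.3997], 'moment': [-0.4574, 0.375, -0.5671], 'gripper_width': 0.0496, 'gripper_force': 59.9983}
```

Emit:
{"api": "send_rows", "payload": {
  "deltas": [
    {"x": 0,"y": 0,"z": -0.0002,"ax": 0,"ay": 0,"az": -0.12,"gripper": 1}
  ]
}}

```text
t: 6.2
eef_pos: [0.4915, 0.1814, 0.1421]
tool_rot: [[0.707, 0.708, -0.0], [0.708, -0.707, 0.001], [0.0, -0.0, -1.0]]
ft_force: [-0.8, -0.6, 3.6]
gripper_width: 0.049
gripper_force: 60.0
```

Run:
```python
from h import *
st()
```

```text
{'t': 6.2, 'qpos': [-0.8339, 0.1377, 0.4322, 1.8922, -0.0644, 1.1247, -1.1622], 'eef_pos': [0.4915, 0.1814, 0.1421], 'tool_rot': [[0.7066, 0.7076, -0.0], [0.7076, -0.7066, 0.0006], [0.0004, -0.0005, -1.0]], 'ft_force': [-0.7604, -0.5834, 3.6272], 'moment': [-0.2044, 0.3362, -0.1719], 'gripper_width': 0.049, 'gripper_force': 59.9971}
```

The twist broke it loose: the moment about z fell from -0.57 to -0.17. Next I'll turn a little at a time to find the lead.

Emit:
{"api": "send_rows", "payload": {
  "deltas": [
    {"x": 0,"y": 0,"z": 0,"ax": 0,"ay": 0,"az": -0.1,"gripper": 1}
  ],
  "grip_force": 30
}}

```text
t: 6.28
eef_pos: [0.4916, 0.1816, 0.1421]
tool_rot: [[0.632, 0.775, 0.0], [0.775, -0.632, 0.001], [0.001, -0.0, -1.0]]
ft_force: [-1.3, -0.3, 4.8]
gripper_width: 0.05
gripper_force: 30.0
```

Emit:
{"api": "send_rows", "payload": {
  "deltas": [
    {"x": 0,"y": 0,"z": 0,"ax": 0,"ay": 0,"az": 0,"gripper": 1}
  ]
}}

```text
t: 6.37
eef_pos: [0.4916, 0.1816, 0.1421]
tool_rot: [[0.633, 0.775, 0.0], [0.775, -0.633, 0.001], [0.001, -0.0, -1.0]]
ft_force: [-0.3, 0.3, 4.8]
gripper_width: 0.0499
gripper_force: 30.0
```

Run:
```python
from h import *
st()
```

```text
{'t': 6.3667, 'qpos': [-0.8265, 0.1374, 0.4236, 1.8918, -0.0631, 1.1245, -1.0641], 'eef_pos': [0.4916, 0.1816, 0.1421], 'tool_rot': [[0.6326, 0.7745, 0.0004], [0.7745, -0.6326, 0.0008], [0.0008, -0.0002, -1.0]], 'ft_force': [-0.34, 0.3414, 4.7733], 'moment': [-0.1202, 0.2011, 0.054], 'gripper_width': 0.0499, 'gripper_force': 29.9991}
```

Emit:
{"api": "send_rows", "payload": {
  "deltas": [
    {"x": 0,"y": 0,"z": -0.0003,"ax": 0,"ay": 0,"az": -0.1,"gripper": 1},
    {"x": 0,"y": 0,"z": 0,"ax": 0,"ay": 0,"az": 0,"gripper": 1}
  ]
}}

```text
t: 6.53
eef_pos: [0.4915, 0.1815, 0.1422]
tool_rot: [[0.555, 0.832, 0.0], [0.832, -0.555, 0.0], [0.001, -0.0, -1.0]]
ft_force: [-0.7, 0.1, 3.6]
gripper_width: 0.0499
gripper_force: 30.0
```

Emit:
{"api": "send_rows", "payload": {
  "deltas": [
    {"x": 0,"y": 0,"z": -0.0003,"ax": 0,"ay": 0,"az": -0.1,"gripper": 1},
    {"x": 0,"y": 0,"z": 0,"ax": 0,"ay": 0,"az": 0,"gripper": 1}
  ]
}}

```text
t: 6.7
eef_pos: [0.4915, 0.1813, 0.1423]
tool_rot: [[0.471, 0.882, 0.0], [0.882, -0.471, 0.0], [0.0, -0.0, -1.0]]
ft_force: [0.3, 0.8, 1.5]
gripper_width: 0.0495
gripper_force: 30.0
```

Run:
```python
from h import *
st()
```

```text
{'t': 6.7, 'qpos': [-0.8126, 0.1368, 0.4084, 1.8911, -0.0602, 1.1254, -0.8719], 'eef_pos': [0.4915, 0.1813, 0.1423], 'tool_rot': [[0.4708, 0.8822, 0.0], [0.8822, -0.4708, 0.0001], [0.0001, -0.0, -1.0]], 'ft_force': [0.322, 0.7507, 1.5029], 'moment': [-0.0488, -0.0134, -0.0092], 'gripper_width': 0.0495, 'gripper_force': 29.9989}
```

Emit:
{"api": "send_rows", "payload": {
  "deltas": [
    {"x": 0,"y": 0,"z": -0.0002,"ax": 0,"ay": 0,"az": -0.1,"gripper": 1},
    {"x": 0,"y": 0,"z": -0.0002,"ax": 0,"ay": 0,"az": -0.1,"gripper": 1},
    {"x": 0,"y": 0,"z": 0,"ax": 0,"ay": 0,"az": 0,"gripper": 1}
  ]
}}

```text
t: 6.95
eef_pos: [0.4918, 0.1811, 0.143]
tool_rot: [[0.287, 0.958, 0.001], [0.958, -0.287, 0.0], [0.0, 0.0, -1.0]]
ft_force: [-0.3, -1.1, 3.8]
gripper_width: 0.0498
gripper_force: 30.0
```

Emit:
{"api": "send_rows", "payload": {
  "deltas": [
    {"x": 0,"y": 0,"z": -0.0002,"ax": 0,"ay": 0,"az": -0.1,"gripper": 1},
    {"x": 0,"y": 0,"z": -0.0002,"ax": 0,"ay": 0,"az": -0.1,"gripper": 1},
    {"x": 0,"y": 0,"z": 0,"ax": 0,"ay": 0,"az": 0,"gripper": 1}
  ]
}}

```text
t: 7.2
eef_pos: [0.4921, 0.1811, 0.1438]
tool_rot: [[0.092, 0.996, 0.001], [0.996, -0.092, 0.0], [0.001, 0.001, -1.0]]
ft_force: [-0.2, -0.8, 6.1]
gripper_width: 0.0495
gripper_force: 30.0
```

Run:
```python
from h import *
print(st()['eef_pos'])
c=cap('wrist');capfit(c,.4915,.181,.16,.18)
```

```text
{'t': 7.2, 'qpos': [-0.784, 0.1349, 0.3776, 1.888, -0.0548, 1.1275, -0.4784], 'eef_pos': [0.4921, 0.1811, 0.1438], 'tool_rot': [[0.0922, 0.9957, 0.0012], [0.9957, -0.0922, 0.0004], [0.0005, 0.0011, -1.0]], 'ft_force': [-0.2099, -0.7954, 6.0751], 'moment': [-0.4226, -0.015, 0.018], 'gripper_width': 0.0495, 'gripper_force': 30.0005}
[0.4921082  0.18108516 0.14380478]
4292 circ [0.4922 0.1928] 0.036 mean [0.4919 0.1884 0.1707] median z 0.1716
```

Now the cap climbs about 0.37 mm per 0.1 rad (24 mm/turn), so I'll match that and relieve the load.

Emit:
{"api": "send_rows", "payload": {
  "deltas": [
    {"x": 0,"y": 0,"z": -0.0006,"ax": 0,"ay": 0,"az": -0.1,"gripper": 1},
    {"x": 0,"y": 0,"z": -0.0005,"ax": 0,"ay": 0,"az": -0.1,"gripper": 1},
    {"x": 0,"y": 0,"z": 0,"ax": 0,"ay": 0,"az": 0,"gripper": 1}
  ]
}}

```text
t: 7.5
eef_pos: [0.4919, 0.1811, 0.1447]
tool_rot: [[-0.107, 0.994, 0.001], [0.994, 0.107, 0.0], [0.0, 0.001, -1.0]]
ft_force: [0.3, -1.7, 5.7]
gripper_width: 0.0496
gripper_force: 30.0
```

Emit:
{"api": "send_rows", "payload": {
  "deltas": [
    {"x": 0,"y": 0,"z": -0.0004,"ax": 0,"ay": 0,"az": -0.1,"gripper": 1},
    {"x": 0,"y": 0,"z": -0.0004,"ax": 0,"ay": 0,"az": -0.1,"gripper": 1},
    {"x": 0,"y": 0,"z": 0,"ax": 0,"ay": 0,"az": 0,"gripper": 1}
  ]
}}

```text
t: 7.75
eef_pos: [0.4921, 0.1811, 0.1455]
tool_rot: [[-0.302, 0.953, 0.001], [0.953, 0.302, 0.0], [-0.0, 0.001, -1.0]]
ft_force: [0.4, -2.2, 6.4]
gripper_width: 0.0497
gripper_force: 30.0
```

Emit:
{"api": "send_rows", "payload": {
  "deltas": [
    {"x": 0,"y": 0,"z": -0.0004,"ax": 0,"ay": 0,"az": -0.1,"gripper": 1},
    {"x": 0,"y": 0,"z": -0.0004,"ax": 0,"ay": 0,"az": -0.1,"gripper": 1},
    {"x": 0,"y": 0,"z": 0,"ax": 0,"ay": 0,"az": 0,"gripper": 1}
  ]
}}

```text
t: 8.0
eef_pos: [0.4922, 0.1811, 0.1464]
tool_rot: [[-0.485, 0.874, 0.001], [0.874, 0.485, 0.0], [-0.0, 0.001, -1.0]]
ft_force: [2.2, -0.6, 6.8]
gripper_width: 0.0497
gripper_force: 30.0
```

Emit:
{"api": "send_rows", "payload": {
  "deltas": [
    {"x": 0,"y": 0,"z": -0.0007,"ax": 0,"ay": 0,"az": -0.1,"gripper": 1},
    {"x": 0,"y": 0,"z": -0.0006,"ax": 0,"ay": 0,"az": -0.1,"gripper": 1},
    {"x": 0,"y": 0,"z": 0,"ax": 0,"ay": 0,"az": 0,"gripper": 1}
  ]
}}

```text
t: 8.25
eef_pos: [0.4921, 0.1812, 0.1474]
tool_rot: [[-0.649, 0.761, 0.001], [0.761, 0.649, 0.0], [-0.0, 0.001, -1.0]]
ft_force: [4.1, -0.8, 3.3]
gripper_width: 0.0496
gripper_force: 30.0
```

Emit:
{"api": "send_rows", "payload": {
  "deltas": [
    {"x": 0,"y": 0,"z": -0.0004,"ax": 0,"ay": 0,"az": -0.1,"gripper": 1},
    {"x": 0,"y": 0,"z": -0.0004,"ax": 0,"ay": 0,"az": -0.1,"gripper": 1},
    {"x": 0,"y": 0,"z": 0,"ax": 0,"ay": 0,"az": 0,"gripper": 1}
  ]
}}

```text
t: 8.5
eef_pos: [0.492, 0.1812, 0.1482]
tool_rot: [[-0.787, 0.617, 0.001], [0.617, 0.787, 0.0], [-0.001, 0.001, -1.0]]
ft_force: [3.4, 0.2, 3.7]
gripper_width: 0.0496
gripper_force: 30.0
```

Emit:
{"api": "send_rows", "payload": {
  "deltas": [
    {"x": 0,"y": 0,"z": -0.0004,"ax": 0,"ay": 0,"az": -0.1,"gripper": 1},
    {"x": 0,"y": 0,"z": -0.0004,"ax": 0,"ay": 0,"az": -0.1,"gripper": 1},
    {"x": 0,"y": 0,"z": 0,"ax": 0,"ay": 0,"az": 0,"gripper": 1}
  ]
}}

```text
t: 8.75
eef_pos: [0.4921, 0.1813, 0.1491]
tool_rot: [[-0.894, 0.449, 0.001], [0.449, 0.894, 0.0], [-0.001, 0.001, -1.0]]
ft_force: [4.4, -0.1, 5.4]
gripper_width: 0.0498
gripper_force: 30.0
```

Run:
```python
from h import *
st()
```

```text
{'t': 8.75, 'qpos': [-0.7039, 0.1289, 0.289, 1.8781, -0.0403, 1.1389, 0.705], 'eef_pos': [0.4921, 0.1813, 0.1491], 'tool_rot': [[-0.8937, 0.4488, 0.0012], [0.4488, 0.8937, 0.0005], [-0.0008, 0.001, -1.0]], 'ft_force': [4.4271, -0.1476, 5.4439], 'moment': [-0.0745, -0.8881, 0.0448], 'gripper_width': 0.0498, 'gripper_force': 30.0003}
```

Emit:
{"api": "send_rows", "payload": {
  "deltas": [
    {"x": 0,"y": 0,"z": -0.0006,"ax": 0,"ay": 0,"az": -0.1,"gripper": 1},
    {"x": 0,"y": 0,"z": -0.0005,"ax": 0,"ay": 0,"az": -0.1,"gripper": 1},
    {"x": 0,"y": 0,"z": 0,"ax": 0,"ay": 0,"az": 0,"gripper": 1}
  ]
}}

```text
t: 9.0
eef_pos: [0.4918, 0.1812, 0.15]
tool_rot: [[-0.965, 0.263, 0.001], [0.263, 0.965, 0.0], [-0.001, 0.0, -1.0]]
ft_force: [4.8, 0.3, 3.3]
gripper_width: 0.0498
gripper_force: 30.0
```

Emit:
{"api": "send_rows", "payload": {
  "deltas": [
    {"x": 0,"y": 0,"z": -0.0005,"ax": 0,"ay": 0,"az": -0.1,"gripper": 1},
    {"x": 0,"y": 0,"z": -0.0004,"ax": 0,"ay": 0,"az": -0.1,"gripper": 1},
    {"x": 0,"y": 0,"z": 0,"ax": 0,"ay": 0,"az": 0,"gripper": 1}
  ]
}}

```text
t: 9.25
eef_pos: [0.4917, 0.1813, 0.1509]
tool_rot: [[-0.998, 0.066, 0.001], [0.066, 0.998, 0.0], [-0.001, 0.0, -1.0]]
ft_force: [4.3, -0.6, 3.8]
gripper_width: 0.0496
gripper_force: 30.0
```

Emit:
{"api": "send_rows", "payload": {
  "deltas": [
    {"x": 0,"y": 0,"z": -0.0004,"ax": 0,"ay": 0,"az": -0.1,"gripper": 1},
    {"x": 0,"y": 0,"z": -0.0004,"ax": 0,"ay": 0,"az": -0.1,"gripper": 1},
    {"x": 0,"y": 0,"z": 0,"ax": 0,"ay": 0,"az": 0,"gripper": 1}
  ]
}}

```text
t: 9.5
eef_pos: [0.4917, 0.1814, 0.1517]
tool_rot: [[-0.991, -0.134, 0.001], [-0.134, 0.991, 0.0], [-0.001, 0.0, -1.0]]
ft_force: [4.9, -0.0, 2.9]
gripper_width: 0.0496
gripper_force: 30.0
```

Run:
```python
from h import *
st()
```

```text
{'t': 9.5, 'qpos': [-0.6661, 0.1264, 0.2471, 1.8733, -0.0341, 1.1452, 1.2982], 'eef_pos': [0.4917, 0.1814, 0.1517], 'tool_rot': [[-0.991, -0.1338, 0.0005], [-0.1338, 0.991, 0.0005], [-0.0006, 0.0004, -1.0]], 'ft_force': [4.8579, -0.0454, 2.9235], 'moment': [0.1891, -0.8963, -0.0539], 'gripper_width': 0.0496, 'gripper_force': 30.0}
```

Emit:
{"api": "send_rows", "payload": {
  "deltas": [
    {"x": 0,"y": 0,"z": -0.0004,"ax": 0,"ay": 0,"az": -0.1,"gripper": 1},
    {"x": 0,"y": 0,"z": -0.0004,"ax": 0,"ay": 0,"az": -0.1,"gripper": 1},
    {"x": 0,"y": 0,"z": 0,"ax": 0,"ay": 0,"az": 0,"gripper": 1}
  ]
}}

```text
t: 9.75
eef_pos: [0.4916, 0.1815, 0.1525]
tool_rot: [[-0.945, -0.328, 0.0], [-0.328, 0.945, 0.001], [-0.001, 0.0, -1.0]]
ft_force: [4.7, 0.5, 3.5]
gripper_width: 0.0496
gripper_force: 30.0
```

Emit:
{"api": "send_rows", "payload": {
  "deltas": [
    {"x": 0,"y": 0,"z": -0.0004,"ax": 0,"ay": 0,"az": -0.1,"gripper": 1},
    {"x": 0,"y": 0,"z": -0.0004,"ax": 0,"ay": 0,"az": -0.1,"gripper": 1},
    {"x": 0,"y": 0,"z": 0,"ax": 0,"ay": 0,"az": 0,"gripper": 1}
  ]
}}

```text
t: 10.0
eef_pos: [0.4916, 0.1815, 0.1533]
tool_rot: [[-0.861, -0.509, 0.0], [-0.509, 0.861, 0.001], [-0.001, 0.0, -1.0]]
ft_force: [3.1, 0.5, 4.2]
gripper_width: 0.0499
gripper_force: 30.0
```

Run:
```python
from h import *
st()
```

```text
{'t': 10.0, 'qpos': [-0.6413, 0.1251, 0.22, 1.8703, -0.0302, 1.1488, 1.6943], 'eef_pos': [0.4916, 0.1815, 0.1533], 'tool_rot': [[-0.8607, -0.5091, 0.0003], [-0.5091, 0.8607, 0.0005], [-0.0006, 0.0003, -1.0]], 'ft_force': [3.078, 0.5278, 4.2466], 'moment': [0.2486, -0.8536, -0.1136], 'gripper_width': 0.0499, 'gripper_force': 30.0004}
```

Emit:
{"api": "send_rows", "payload": {
  "deltas": [
    {"x": 0,"y": 0,"z": 0,"ax": 0,"ay": 0,"az": -0.1,"gripper": 1},
    {"x": 0,"y": 0,"z": 0,"ax": 0,"ay": 0,"az": 0,"gripper": 1}
  ]
}}

```text
t: 10.17
eef_pos: [0.4919, 0.1815, 0.1537]
tool_rot: [[-0.806, -0.592, 0.001], [-0.592, 0.806, 0.001], [-0.001, 0.0, -1.0]]
ft_force: [3.0, 0.0, 6.7]
gripper_width: 0.05
gripper_force: 30.0
```

Emit:
{"api": "send_rows", "payload": {
  "deltas": [
    {"x": 0,"y": 0,"z": -0.0006,"ax": 0,"ay": 0,"az": 0,"gripper": 1},
    {"x": 0,"y": 0,"z": 0,"ax": 0,"ay": 0,"az": 0,"gripper": 1}
  ]
}}

```text
t: 10.33
eef_pos: [0.4914, 0.1815, 0.1537]
tool_rot: [[-0.808, -0.59, -0.0], [-0.59, 0.808, 0.0], [-0.0, 0.0, -1.0]]
ft_force: [4.4, 1.2, 3.8]
gripper_width: 0.0497
gripper_force: 30.0
```

Run:
```python
from h import *
st()
c=cap('side');save(c,'g.png',(150,150,310,270),5)
```

```text
{'t': 10.3333, 'qpos': [-0.6356, 0.1247, 0.2135, 1.8696, -0.0293, 1.1502, 1.7897], 'eef_pos': [0.4914, 0.1815, 0.1537], 'tool_rot': [[-0.8077, -0.5896, -0.0002], [-0.5896, 0.8077, 0.0004], [-0.0001, 0.0004, -1.0]], 'ft_force': [4.4201, 1.2165, 3.8203], 'moment': [0.3465, -0.9368, -0.0915], 'gripper_width': 0.0497, 'gripper_force': 30.002}
```

View pics/g.png

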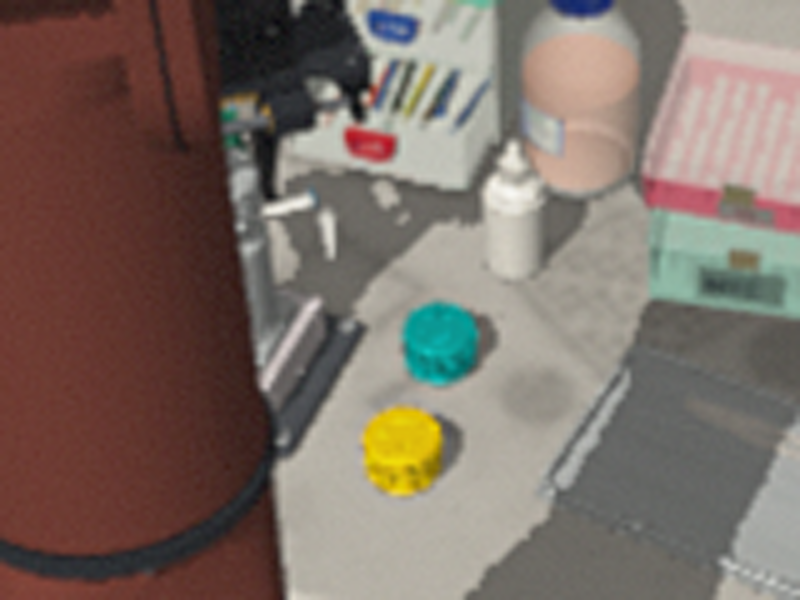

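The side view has the arm hiding the cap, but the block and look-alikes at (440,340) and (402,450) are undisturbed. The z force still responds to turning, so the thread is still engaged and I'll keep turning.

Emit:
{"api": "send_rows", "payload": {
  "deltas": [
    {"x": 0,"y": 0,"z": -0.0005,"ax": 0,"ay": 0,"az": -0.1,"gripper": 1},
    {"x": 0,"y": 0,"z": 0,"ax": 0,"ay": 0,"az": 0,"gripper": 1}
  ]
}}

```text
t: 10.55
eef_pos: [0.4915, 0.1813, 0.1543]
tool_rot: [[-0.739, -0.674, 0.0], [-0.674, 0.739, 0.0], [-0.0, 0.0, -1.0]]
ft_force: [3.1, 0.5, 4.0]
gripper_width: 0.0496
gripper_force: 30.0
```

Emit:
{"api": "send_rows", "payload": {
  "deltas": [
    {"x": 0,"y": 0,"z": -0.0004,"ax": 0,"ay": 0,"az": -0.1,"gripper": 1},
    {"x": 0,"y": 0,"z": 0,"ax": 0,"ay": 0,"az": 0,"gripper": 1}
  ]
}}

```text
t: 10.72
eef_pos: [0.4915, 0.1813, 0.1547]
tool_rot: [[-0.669, -0.743, -0.0], [-0.743, 0.669, 0.0], [-0.0, 0.0, -1.0]]
ft_force: [3.1, 1.3, 4.4]
gripper_width: 0.0498
gripper_force: 30.0
```

Emit:
{"api": "send_rows", "payload": {
  "deltas": [
    {"x": 0,"y": 0,"z": -0.0004,"ax": 0,"ay": 0,"az": -0.1,"gripper": 1},
    {"x": 0,"y": 0,"z": 0,"ax": 0,"ay": 0,"az": 0,"gripper": 1}
  ]
}}

```text
t: 10.88
eef_pos: [0.4914, 0.1813, 0.1551]
tool_rot: [[-0.592, -0.806, -0.0], [-0.806, 0.592, 0.0], [-0.0, 0.0, -1.0]]
ft_force: [3.1, 0.5, 4.3]
gripper_width: 0.0498
gripper_force: 30.0
```

Run:
```python
from h import *
st()
```

```text
{'t': 10.8833, 'qpos': [-0.6169, 0.1238, 0.1934, 1.8672, -0.0262, 1.1531, 2.094], 'eef_pos': [0.4914, 0.1813, 0.1551], 'tool_rot': [[-0.5918, -0.8061, -0.0001], [-0.8061, 0.5918, 0.0001], [-0.0, 0.0002, -1.0]], 'ft_force': [3.1401, 0.5301, 4.2709], 'moment': [0.3999, -0.6827, -0.0619], 'gripper_width': 0.0498, 'gripper_force': 30.0005}
```

Emit:
{"api": "send_rows", "payload": {
  "deltas": [
    {"x": 0,"y": 0,"z": -0.0004,"ax": 0,"ay": 0,"az": -0.1,"gripper": 1},
    {"x": 0,"y": 0,"z": 0,"ax": 0,"ay": 0,"az": 0,"gripper": 1}
  ]
}}

```text
t: 11.05
eef_pos: [0.4915, 0.1812, 0.1555]
tool_rot: [[-0.509, -0.861, -0.0], [-0.861, 0.509, 0.0], [-0.0, 0.0, -1.0]]
ft_force: [2.8, 1.8, 3.9]
gripper_width: 0.0497
gripper_force: 30.0
```

Emit:
{"api": "send_rows", "payload": {
  "deltas": [
    {"x": 0,"y": 0,"z": -0.0004,"ax": 0,"ay": 0,"az": -0.1,"gripper": 1},
    {"x": 0,"y": 0,"z": 0,"ax": 0,"ay": 0,"az": 0,"gripper": 1}
  ]
}}

```text
t: 11.22
eef_pos: [0.4915, 0.1812, 0.1559]
tool_rot: [[-0.421, -0.907, -0.0], [-0.907, 0.421, 0.0], [0.0, 0.0, -1.0]]
ft_force: [3.8, 0.2, 5.1]
gripper_width: 0.0502
gripper_force: 30.0
```

Emit:
{"api": "send_rows", "payload": {
  "deltas": [
    {"x": 0,"y": 0,"z": -0.0004,"ax": 0,"ay": 0,"az": -0.1,"gripper": 1},
    {"x": 0,"y": 0,"z": 0,"ax": 0,"ay": 0,"az": 0,"gripper": 1}
  ]
}}

```text
t: 11.38
eef_pos: [0.4914, 0.1812, 0.1563]
tool_rot: [[-0.329, -0.944, -0.0], [-0.944, 0.329, 0.0], [0.0, 0.0, -1.0]]
ft_force: [3.4, 0.2, 5.5]
gripper_width: 0.0494
gripper_force: 30.0
```

Run:
```python
from h import *
s=st()
for n in('wrist','side','top'):
    c=cap(n);P=cloud(c);x,y=s['eef_pos'][:2]
    r=np.hypot(P[...,0]-x,P[...,1]-y)
    q=P[r<.027];print(n,len(q));print(np.histogram(q[:,2],bins=np.arange(.04,.26,.01)))
    if n=='wrist':
        save(c,'w.png');m=(r<.024)&(P[...,2]<.2);v,u=np.nonzero(m)
        if len(v):print(u.min(),u.max(),v.min(),v.max())
```

```text
{'t': 11.3833, 'qpos': [-0.599, 0.1229, 0.174, 1.8649, -0.0233, 1.1559, 2.39], 'eef_pos': [0.4914, 0.1812, 0.1563], 'tool_rot': [[-0.3285, -0.9445, -0.0001], [-0.9445, 0.3285, 0.0], [0.0, 0.0001, -1.0]], 'ft_force': [3.4194, 0.2234, 5.5432], 'moment': [0.3063, -0.6313, -0.01], 'gripper_width': 0.0494, 'gripper_force': 30.0009}
wrist 13437
(array([  22,  141,   52,   81,   88,  104,  112,  129,  526,  233,    0,
        128,  309,  394, 3563,   86,  283,    0,    0,    0,  180]), array([0.04, 0.05, 0.06, 0.07, 0.08, 0.09, 0.1 , 0.11, 0.12, 0.13, 0.14,
       0.15, 0.16, 0.17, 0.18, 0.19, 0.2 , 0.21, 0.22, 0.23, 0.24, 0.25]))
209 299 187 286
side 99
(array([ 0,  1,  0,  0,  0,  0,  1,  0, 12,  3,  3,  3,  1,  6, 30,  3,  3,
        0,  0,  0,  0]), array([0.04, 0.05, 0.06, 0.07, 0.08, 0.09, 0.1 , 0.11, 0.12, 0.13, 0.14,
       0.15, 0.16, 0.17, 0.18, 0.19, 0.2 , 0.21, 0.22, 0.23, 0.24, 0.25]))
top 542
(array([ 0,  0,  0,  0,  0,  0,  0,  0,  4,  8,  0,  1,  0,  1, 12,  0,  0,
        0,  0,  0,  0]), array([0.04, 0.05, 0.06, 0.07, 0.08, 0.09, 0.1 , 0.11, 0.12, 0.13, 0.14,
       0.15, 0.16, 0.17, 0.18, 0.19, 0.2 , 0.21, 0.22, 0.23, 0.24, 0.25]))
```

View pics/w.png

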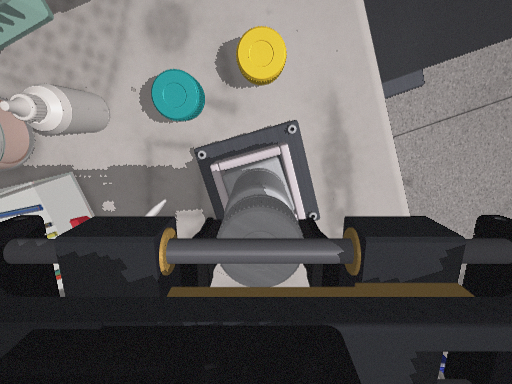

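The wrist view shows the cap between the fingers at (260,240). It has risen with the gripper (top about 0.184), and the shoulder at about 0.131 shows the vessel is still seated. I'll test whether the cap is free with a small pure lift.

Emit:
{"api": "send_rows", "payload": {
  "deltas": [
    {"x": 0,"y": 0,"z": -0.0006,"ax": 0,"ay": 0,"az": 0,"gripper": 1},
    {"x": 0,"y": 0,"z": 0,"ax": 0,"ay": 0,"az": 0,"gripper": 1},
    {"x": 0,"y": 0,"z": 0,"ax": 0,"ay": 0,"az": 0,"gripper": 1}
  ]
}}

```text
t: 11.78
eef_pos: [0.4911, 0.1811, 0.1565]
tool_rot: [[-0.329, -0.944, -0.001], [-0.944, 0.329, -0.0], [0.001, 0.001, -1.0]]
ft_force: [2.5, 0.7, 1.0]
gripper_width: 0.0497
gripper_force: 30.0
```

Emit:
{"api": "send_rows", "payload": {
  "deltas": [
    {"x": 0,"y": 0,"z": 0,"ax": 0,"ay": 0,"az": -0.1,"gripper": 1},
    {"x": 0,"y": 0,"z": 0,"ax": 0,"ay": 0,"az": 0,"gripper": 1},
    {"x": 0,"y": 0,"z": 0,"ax": 0,"ay": 0,"az": 0,"gripper": 1}
  ]
}}

```text
t: 12.03
eef_pos: [0.4914, 0.181, 0.1568]
tool_rot: [[-0.233, -0.972, -0.0], [-0.972, 0.233, -0.0], [0.0, 0.0, -1.0]]
ft_force: [2.3, -0.0, 3.7]
gripper_width: 0.0495
gripper_force: 30.0
```

Run:
```python
from h import *
s=st();c=cap('wrist');P=cloud(c);x,y=s['eef_pos'][:2]
r=np.hypot(P[...,0]-x,P[...,1]-y)
for a,b in((.175,.195),(.12,.14)): 
  q=P[(r<.027)&(P[...,2]>a)&(P[...,2]<b)];print(np.percentile(q[:,2],[5,25,50,75,95]).round(4))
```

```text
{'t': 12.0333, 'qpos': [-0.593, 0.1225, 0.1676, 1.864, -0.0223, 1.1573, 2.4884], 'eef_pos': [0.4914, 0.181, 0.1568], 'tool_rot': [[-0.2334, -0.9724, -0.0004], [-0.9724, 0.2334, -0.0001], [0.0002, 0.0004, -1.0]], 'ft_force': [2.3441, -0.0056, 3.6716], 'moment': [0.3021, -0.4918, -0.0129], 'gripper_width': 0.0495, 'gripper_force': 30.0012}
[0.1796 0.1838 0.1845 0.1851 0.1857]
[0.1223 0.1268 0.1293 0.1303 0.1311]
```

Still engaged, and the last joint is near its limit at 2.49 of 2.65. I'll open a little, turn back and re-grip.

Emit:
{"api": "send_rows", "payload": {
  "deltas": [
    {"x": 0,"y": 0,"z": 0,"ax": 0,"ay": 0,"az": 0,"gripper": -0.4},
    {"x": 0,"y": 0,"z": 0,"ax": 0,"ay": 0,"az": 0,"gripper": -0.4},
    {"x": 0,"y": 0,"z": 0,"ax": 0,"ay": 0,"az": 0,"gripper": -0.4},
    {"x": 0,"y": 0,"z": 0,"ax": 0,"ay": 0,"az": 0,"gripper": -0.4}
  ]
}}

```text
t: 12.42
eef_pos: [0.4907, 0.1809, 0.1562]
tool_rot: [[-0.23, -0.973, -0.002], [-0.973, 0.23, -0.001], [0.001, 0.001, -1.0]]
ft_force: [-0.2, -0.5, 1.2]
gripper_width: 0.0598
gripper_force: 0.0
```

Run:
```python
from h import *
s=st();c=cap('wrist');P=cloud(c);x,y=s['eef_pos'][:2]
r=np.hypot(P[...,0]-x,P[...,1]-y)
for a,b in((.165,.195),(.12,.14)): 
  q=P[(r<.027)&(P[...,2]>a)&(P[...,2]<b)];print(np.percentile(q[:,2],[5,25,50,75,95]).round(4))
```

```text
{'t': 12.4167, 'qpos': [-0.5931, 0.1228, 0.1675, 1.8649, -0.0223, 1.1576, 2.4915], 'eef_pos': [0.4907, 0.1809, 0.1562], 'tool_rot': [[-0.2301, -0.9732, -0.0017], [-0.9732, 0.2301, -0.0008], [0.0012, 0.0015, -1.0]], 'ft_force': [-0.2033, -0.4583, 1.192], 'moment': [0.1147, 0.0511, 0.0387], 'gripper_width': 0.0598, 'gripper_force': 0.0}
[0.1727 0.1832 0.1841 0.1849 0.1857]
[0.1226 0.1269 0.1292 0.1303 0.1311]
```

Emit:
{"api": "send_rows", "payload": {
  "deltas": [
    {"x": 0,"y": 0,"z": 0,"ax": 0,"ay": 0,"az": 0.12,"gripper": -0.4},
    {"x": 0,"y": 0,"z": 0,"ax": 0,"ay": 0,"az": 0.12,"gripper": -0.4},
    {"x": 0,"y": 0,"z": 0,"ax": 0,"ay": 0,"az": 0.12,"gripper": -0.4},
    {"x": 0,"y": 0,"z": 0,"ax": 0,"ay": 0,"az": 0.12,"gripper": -0.4},
    {"x": 0,"y": 0,"z": 0,"ax": 0,"ay": 0,"az": 0.12,"gripper": -0.4},
    {"x": 0,"y": 0,"z": 0,"ax": 0,"ay": 0,"az": 0.12,"gripper": -0.4},
    {"x": 0,"y": 0,"z": 0,"ax": 0,"ay": 0,"az": 0.12,"gripper": -0.4},
    {"x": 0,"y": 0,"z": 0,"ax": 0,"ay": 0,"az": 0.12,"gripper": -0.4},
    {"x": 0,"y": 0,"z": 0,"ax": 0,"ay": 0,"az": 0.12,"gripper": -0.4},
    {"x": 0,"y": 0,"z": 0,"ax": 0,"ay": 0,"az": 0.12,"gripper": -0.4},
    {"x": 0,"y": 0,"z": 0,"ax": 0,"ay": 0,"az": 0.12,"gripper": -0.4},
    {"x": 0,"y": 0,"z": 0,"ax": 0,"ay": 0,"az": 0.12,"gripper": -0.4},
    {"x": 0,"y": 0,"z": 0,"ax": 0,"ay": 0,"az": 0.12,"gripper": -0.4},
    {"x": 0,"y": 0,"z": 0,"ax": 0,"ay": 0,"az": 0.12,"gripper": -0.4},
    {"x": 0,"y": 0,"z": 0,"ax": 0,"ay": 0,"az": 0.12,"gripper": -0.4},
    {"x": 0,"y": 0,"z": 0,"ax": 0,"ay": 0,"az": 0.12,"gripper": -0.4}
  ]
}}

```text
t: 13.8
eef_pos: [0.4912, 0.181, 0.1566]
tool_rot: [[-0.833, 0.554, -0.001], [0.554, 0.833, -0.0], [0.0, -0.001, -1.0]]
ft_force: [-0.0, 0.0, 0.3]
gripper_width: 0.0611
gripper_force: 0.0
```

Emit:
{"api": "send_rows", "payload": {
  "deltas": [
    {"x": 0,"y": 0,"z": 0,"ax": 0,"ay": 0,"az": 0,"gripper": 1},
    {"x": 0,"y": 0,"z": 0,"ax": 0,"ay": 0,"az": 0,"gripper": 1},
    {"x": 0,"y": 0,"z": 0,"ax": 0,"ay": 0,"az": 0,"gripper": 1},
    {"x": 0,"y": 0,"z": 0,"ax": 0,"ay": 0,"az": 0,"gripper": 1},
    {"x": 0,"y": 0,"z": 0,"ax": 0,"ay": 0,"az": 0,"gripper": 1}
  ],
  "grip_force": 30
}}

```text
t: 14.22
eef_pos: [0.4912, 0.1808, 0.1567]
tool_rot: [[-0.837, 0.547, -0.001], [0.547, 0.837, -0.001], [0.0, -0.001, -1.0]]
ft_force: [-2.3, -1.5, 1.0]
gripper_width: 0.0499
gripper_force: 29.9
```

Emit:
{"api": "send_rows", "payload": {
  "deltas": [
    {"x": 0,"y": 0,"z": -0.0003,"ax": 0,"ay": 0,"az": -0.1,"gripper": 1},
    {"x": 0,"y": 0,"z": -0.0004,"ax": 0,"ay": 0,"az": -0.1,"gripper": 1},
    {"x": 0,"y": 0,"z": 0,"ax": 0,"ay": 0,"az": 0,"gripper": 1}
  ]
}}

```text
t: 14.47
eef_pos: [0.4916, 0.1807, 0.1576]
tool_rot: [[-0.93, 0.367, -0.0], [0.367, 0.93, -0.0], [-0.0, -0.0, -1.0]]
ft_force: [-1.0, -2.0, 1.1]
gripper_width: 0.0499
gripper_force: 29.9
```

Run:
```python
from h import *
s=st()
```

```text
{'t': 14.4667, 'qpos': [-0.6955, 0.1207, 0.2792, 1.868, -0.0358, 1.158, 0.7916], 'eef_pos': [0.4916, 0.1807, 0.1576], 'tool_rot': [[-0.9304, 0.3666, -0.0], [0.3666, 0.9304, -0.0004], [-0.0001, -0.0004, -1.0]], 'ft_force': [-1.0114, -2.015, 1.1404], 'moment': [-0.5132, 0.1544, 0.0598], 'gripper_width': 0.0499, 'gripper_force': 29.9269}
```

Emit:
{"api": "send_rows", "payload": {
  "deltas": [
    {"x": 0,"y": 0,"z": 0,"ax": 0,"ay": 0,"az": -0.1,"gripper": 1},
    {"x": 0,"y": 0,"z": 0,"ax": 0,"ay": 0,"az": -0.05,"gripper": 1},
    {"x": 0,"y": 0,"z": 0,"ax": 0,"ay": 0,"az": 0,"gripper": 1}
  ]
}}

```text
t: 14.72
eef_pos: [0.4917, 0.1806, 0.1577]
tool_rot: [[-0.973, 0.229, 0.0], [0.229, 0.973, -0.0], [-0.0, -0.0, -1.0]]
ft_force: [-0.9, -3.6, 3.3]
gripper_width: 0.0497
gripper_force: 30.0
```

Emit:
{"api": "send_rows", "payload": {
  "deltas": [
    {"x": 0,"y": 0,"z": -0.0005,"ax": 0,"ay": 0,"az": -0.05,"gripper": 1},
    {"x": 0,"y": 0,"z": -0.0005,"ax": 0,"ay": 0,"az": -0.1,"gripper": 1},
    {"x": 0,"y": 0,"z": 0,"ax": 0,"ay": 0,"az": 0,"gripper": 1}
  ]
}}

```text
t: 14.97
eef_pos: [0.4915, 0.1814, 0.1584]
tool_rot: [[-0.997, 0.08, 0.0], [0.08, 0.997, 0.0], [-0.0, 0.0, -1.0]]
ft_force: [-0.7, 1.0, -1.8]
gripper_width: 0.0502
gripper_force: 29.9
```

Emit:
{"api": "send_rows", "payload": {
  "deltas": [
    {"x": 0,"y": 0,"z": -0.0004,"ax": 0,"ay": 0,"az": -0.1,"gripper": 1},
    {"x": 0,"y": 0,"z": -0.0004,"ax": 0,"ay": 0,"az": -0.1,"gripper": 1},
    {"x": 0,"y": 0,"z": 0,"ax": 0,"ay": 0,"az": 0,"gripper": 1}
  ]
}}

```text
t: 15.22
eef_pos: [0.4914, 0.1814, 0.1591]
tool_rot: [[-0.993, -0.119, -0.0], [-0.119, 0.993, 0.0], [0.0, 0.0, -1.0]]
ft_force: [0.2, 0.2, -1.1]
gripper_width: 0.0502
gripper_force: 29.9
```

Run:
```python
from h import *
s=st()
```

```text
{'t': 15.2167, 'qpos': [-0.6664, 0.1196, 0.2465, 1.8646, -0.032, 1.1612, 1.2808], 'eef_pos': [0.4914, 0.1814, 0.1591], 'tool_rot': [[-0.9929, -0.1186, -0.0001], [-0.1186, 0.9929, 0.0002], [0.0001, 0.0002, -1.0]], 'ft_force': [0.1616, 0.2117, -1.0785], 'moment': [0.0902, 0.0054, 0.0017], 'gripper_width': 0.0502, 'gripper_force': 29.9212}
```

The force is now about the cap's weight, with lateral loads and moments near zero, so it is free. I'll lift gently and watch the force.

Emit:
{"api": "send_rows", "payload": {
  "deltas": [
    {"x": 0,"y": 0,"z": -0.0004,"ax": 0,"ay": 0,"az": -0.1,"gripper": 1},
    {"x": 0,"y": 0,"z": -0.0005,"ax": 0,"ay": 0,"az": -0.05,"gripper": 1},
    {"x": 0,"y": 0,"z": -0.0005,"ax": 0,"ay": 0,"az": 0,"gripper": 1},
    {"x": 0,"y": 0,"z": -0.0005,"ax": 0,"ay": 0,"az": 0,"gripper": 1}
  ]
}}

```text
t: 15.55
eef_pos: [0.4914, 0.1813, 0.1611]
tool_rot: [[-0.966, -0.26, -0.0], [-0.26, 0.966, 0.0], [0.0, 0.0, -1.0]]
ft_force: [0.2, -0.3, -2.0]
gripper_width: 0.05
gripper_force: 29.9
```

Emit:
{"api": "send_rows", "payload": {
  "deltas": [
    {"x": 0,"y": 0,"z": -0.001,"ax": 0,"ay": 0,"az": 0,"gripper": 1},
    {"x": 0,"y": 0,"z": -0.001,"ax": 0,"ay": 0,"az": 0,"gripper": 1},
    {"x": 0,"y": 0,"z": -0.001,"ax": 0,"ay": 0,"az": 0,"gripper": 1}
  ]
}}

```text
t: 15.8
eef_pos: [0.4915, 0.1812, 0.1644]
tool_rot: [[-0.965, -0.264, 0.0], [-0.264, 0.965, 0.0], [-0.0, 0.0, -1.0]]
ft_force: [-1.0, 0.0, -2.2]
gripper_width: 0.05
gripper_force: 29.9
```

Emit:
{"api": "send_rows", "payload": {
  "deltas": [
    {"x": 0,"y": 0,"z": -0.003,"ax": 0,"ay": 0,"az": 0,"gripper": 1},
    {"x": 0,"y": 0,"z": -0.003,"ax": 0,"ay": 0,"az": 0,"gripper": 1},
    {"x": 0,"y": 0,"z": -0.003,"ax": 0,"ay": 0,"az": 0,"gripper": 1}
  ]
}}

```text
t: 16.05
eef_pos: [0.4916, 0.1811, 0.1737]
tool_rot: [[-0.964, -0.265, 0.0], [-0.265, 0.964, 0.0], [-0.0, -0.0, -1.0]]
ft_force: [0.7, 0.1, -2.3]
gripper_width: 0.0497
gripper_force: 29.9
```

Emit:
{"api": "send_rows", "payload": {
  "deltas": [
    {"x": 0,"y": 0,"z": -0.02,"ax": 0,"ay": 0,"az": 0,"gripper": 1},
    {"x": 0,"y": 0,"z": -0.03,"ax": 0,"ay": 0,"az": 0,"gripper": 1},
    {"x": 0,"y": 0,"z": -0.03,"ax": 0,"ay": 0,"az": 0,"gripper": 1},
    {"x": 0,"y": 0,"z": -0.02,"ax": 0,"ay": 0,"az": 0,"gripper": 1},
    {"x": 0,"y": 0,"z": 0,"ax": 0,"ay": 0,"az": 0,"gripper": 1}
  ]
}}

```text
t: 16.47
eef_pos: [0.4934, 0.1818, 0.2784]
tool_rot: [[-0.964, -0.265, 0.006], [-0.265, 0.964, 0.004], [-0.007, 0.002, -1.0]]
ft_force: [1.1, 0.2, -1.6]
gripper_width: 0.0498
gripper_force: 29.9
```

Run:
```python
from h import *
s=st()
for n in('top','side'):
    c=cap(n);P=cloud(c)
    # rays to z=0.015 plane for rim pixels (depth above 8mm)
    k=(P[...,0]>.37)&(P[...,0]<.62)&(P[...,1]<-.03)&(P[...,1]>-.3)&(P[...,2]>.007)&(P[...,2]<.025)
    q=P[k][:,:2].astype(np.float32);r=cv2.minAreaRect(q);print(n,len(q),r)
    # robust: fit by histogram of rotated coords
    for yaw in (-6,-8,-10,-12):
        t=np.deg2rad(yaw);R=np.array([[np.cos(t),np.sin(t)],[-np.sin(t),np.cos(t)]]);w=q@R.T
        print(yaw,np.percentile(w,[1,4,96,99],axis=0).round(3).tolist(), [np.histogram(w[:,i],bins=40)[0].max() for i in(0,1)])
    print(np.c_[np.array(np.nonzero(k))[:, ::6].T[:, ::-1],(P[k][::6]*1000).round()].astype(int).tolist()[:60])
c=cap('top');save(c,'t.png',(255,180,335,250),8)
```

```text
{'t': 16.4667, 'qpos': [-0.667, 0.0434, 0.2389, 1.6958, -0.011, 1.3962, 1.413], 'eef_pos': [0.4934, 0.1818, 0.2784], 'tool_rot': [[-0.9641, -0.2655, 0.0065], [-0.2655, 0.9641, 0.0036], [-0.0072, 0.0017, -1.0]], 'ft_force': [1.1214, 0.2022, -1.5544], 'moment': [0.0513, 0.0068, -0.0143], 'gripper_width': 0.0498, 'gripper_force': 29.9232}
top 298 ((0.4910576641559601, -0.16050103306770325), (0.2558341324329376, 0.2329016923904419), 86.80168151855469)
-6 [[0.401, -0.224], [0.429, -0.199], [0.58, 0.005], [0.598, 0.008]] [np.int64(24), np.int64(24)]
-8 [[0.409, -0.203], [0.435, -0.181], [0.581, 0.021], [0.601, 0.024]] [np.int64(34), np.int64(29)]
-10 [[0.417, -0.182], [0.44, -0.162], [0.582, 0.038], [0.604, 0.04]] [np.int64(43), np.int64(44)]
-12 [[0.418, -0.16], [0.442, -0.144], [0.583, 0.056], [0.606, 0.057]] [np.int64(59), np.int64(43)]
[[262, 184, 614, -39, 7], [271, 194, 576, -71, 17], [277, 194, 575, -92, 15], [280, 195, 572, -103, 13], [283, 196, 569, -114, 8], [289, 196, 567, -135, 14], [292, 197, 563, -145, 15], [297, 198, 559, -163, 17], [301, 199, 556, -177, 14], [268, 200, 555,
[... 2475 characters left out ...]
 11], [317, 243, 516, -215, 8], [319, 244, 515, -221, 7], [258, 246, 449, -40, 10], [259, 247, 444, -45, 13], [329, 248, 502, -255, 14], [328, 249, 498, -252, 13], [328, 250, 495, -253, 12], [327, 251, 488, -251, 14], [271, 252, 436, -86, 13], [274, 253, 429, -97, 20], [276, 254, 429, -103, 18], [324, 255, 471, -245, 13], [324, 256, 468, -245, 12], [323, 257, 461, -243, 14], [295, 258, 438, -161, 8], [288, 259, 422, -143, 16], [290, 260, 422, -149, 13], [291, 261, 419, -153, 14], [293, 262, 417, -160, 13], [295, 263, 416, -166, 11], [296, 264, 415, -170, 10], [298, 265, 413, -176, 10], [319, 265, 429, -237, 13], [319, 266, 423, -238, 15], [308, 267, 413, -207, 12], [310, 268, 408, -214, 15]]
```

View pics/t.png

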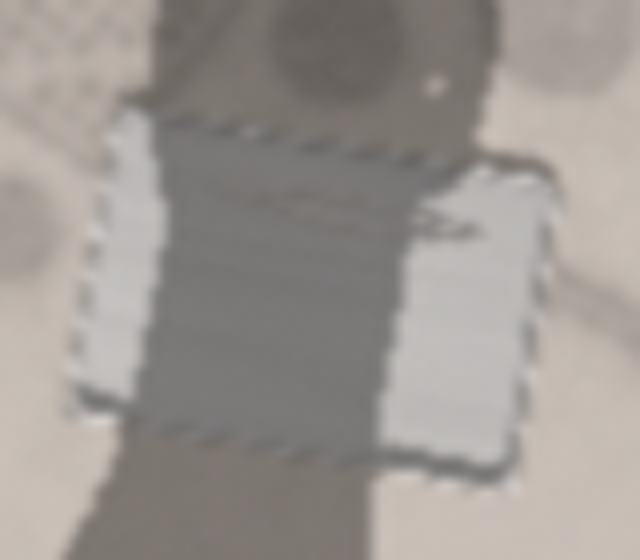

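The crop shows the tray with the forceps across its far side at about (370,215). Fitting the rim gives centre (0.490, -0.150) and yaw -11°, sized 0.143 x 0.20 as it should be. That puts the forceps at (0.533, -0.158). I'll set the cap at about (0.487, -0.149), fingers along the tray's y.

Emit:
{"api": "send_rows", "payload": {
  "deltas": [
    {"x": 0.0078,"y": -0.0264,"z": 0,"ax": 0,"ay": 0,"az": 0,"gripper": 1},
    {"x": 0.0078,"y": -0.0264,"z": 0,"ax": 0,"ay": 0,"az": 0,"gripper": 1},
    {"x": 0.0078,"y": -0.0264,"z": 0,"ax": 0,"ay": 0,"az": 0,"gripper": 1},
    {"x": 0.0078,"y": -0.0264,"z": 0,"ax": 0,"ay": 0,"az": 0,"gripper": 1},
    {"x": 0.0078,"y": -0.0264,"z": 0,"ax": 0,"ay": 0,"az": 0,"gripper": 1},
    {"x": 0.0078,"y": -0.0264,"z": 0,"ax": 0,"ay": 0,"az": 0,"gripper": 1},
    {"x": 0.0078,"y": -0.0264,"z": 0,"ax": 0,"ay": 0,"az": 0,"gripper": 1},
    {"x": 0.0078,"y": -0.0264,"z": 0,"ax": 0,"ay": 0,"az": 0,"gripper": 1},
    {"x": 0.0078,"y": -0.0264,"z": 0,"ax": 0,"ay": 0,"az": 0,"gripper": 1},
    {"x": 0.0078,"y": -0.0264,"z": 0,"ax": 0,"ay": 0,"az": 0,"gripper": 1},
    {"x": 0.0078,"y": -0.0264,"z": 0,"ax": 0,"ay": 0,"az": 0,"gripper": 1},
    {"x": 0.0078,"y": -0.0264,"z": 0,"ax": 0,"ay": 0,"az": 0,"gripper": 1},
    {"x": 0,"y": 0,"z": 0,"ax": 0,"ay": 0,"az": 0.115,"gripper": 1},
    {"x": 0,"y": 0,"z": 0,"ax": 0,"ay": 0,"az": 0.115,"gripper": 1},
    {"x": 0,"y": 0,"z": 0,"ax": 0,"ay": 0,"az": 0.115,"gripper": 1},
    {"x": 0,"y": 0,"z": 0,"ax": 0,"ay": 0,"az": 0.115,"gripper": 1},
    {"x": 0,"y": 0,"z": 0,"ax": 0,"ay": 0,"az": 0,"gripper": 1},
    {"x": 0,"y": 0,"z": 0,"ax": 0,"ay": 0,"az": 0,"gripper": 1}
  ]
}}

```text
t: 18.12
eef_pos: [0.485, -0.149, 0.2721]
tool_rot: [[-0.983, 0.186, -0.002], [0.186, 0.983, -0.0], [0.002, -0.0, -1.0]]
ft_force: [-0.3, -0.2, -1.4]
gripper_width: 0.0498
gripper_force: 29.9
```

Run:
```python
from h import *
s=st();c=cap('wrist');P=cloud(c);x,y=s['eef_pos'][:2]
r=np.hypot(P[...,0]-x,P[...,1]-y)
q=P[(r<.027)&(P[...,2]>s['eef_pos'][2]+.015)&(P[...,2]<s['eef_pos'][2]+.035)];print('captop-tcp',np.percentile(q[:,2]-s['eef_pos'][2],[25,50,75]).round(4))
# tray floor / forceps / rim from wrist view, in tray coords
t=np.deg2rad(-11);ex=np.array([np.cos(t),np.sin(t)]);ey=np.array([-ex[1],ex[0]]);d=P[...,:2]-[.490,-.150];U=d@ex;V=d@ey
m=(abs(V)<.1)&(abs(U)<.12)
fl=m&(abs(U)<.06)&(P[...,2]<.006)&(P[...,2]>-.006);print('floor',np.median(P[fl][:,2]),fl.sum())
f=m&(abs(V)<.058)&(U>.02)&(U<.062)&(P[...,2]>.006)&(P[...,2]<.02);print('forceps',f.sum(),np.percentile(U[f],[2,50,98]).round(4) if f.any() else '',np.median(P[f][:,2]) if f.any() else '')
g=m&(P[...,2]>.011)&(P[...,2]<.02)&(U>.06);print('rim+x',g.sum(),np.percentile(U[g],[5,50,95]).round(4))
for lo,hi in((-.08,-.03),(-.03,.03),(.03,.08)):
    gg=g&(V>lo)&(V<hi)
    if gg.any(): print(lo,gg.sum(),np.median(U[gg]).round(4))
```

```text
{'t': 18.1167, 'qpos': [-0.3513, -0.0009, 0.5678, 1.7518, 0.001, 1.3925, 1.5999], 'eef_pos': [0.485, -0.149, 0.2721], 'tool_rot': [[-0.9825, 0.1861, -0.002], [0.1861, 0.9825, -0.0001], [0.0019, -0.0004, -1.0]], 'ft_force': [-0.2846, -0.1878, -1.3682], 'moment': [0.0655, -0.0084, 0.0132], 'gripper_width': 0.0498, 'gripper_force': 29.9235}
captop-tcp [0.0268 0.0276 0.0282]
floor 0.0024904371120116064 8006
forceps 118 [0.036  0.0402 0.0467] 0.010605694274721661
rim+x 119 [0.0646 0.0705 0.0725]
-0.08 33 0.0702
0.03 28 0.0708
```

Emit:
{"api": "send_rows", "payload": {
  "deltas": [
    {"x": 0,"y": 0,"z": 0.02,"ax": 0,"ay": 0,"az": 0,"gripper": 1},
    {"x": 0,"y": 0,"z": 0.03,"ax": 0,"ay": 0,"az": 0,"gripper": 1},
    {"x": 0,"y": 0,"z": 0.03,"ax": 0,"ay": 0,"az": 0,"gripper": 1},
    {"x": 0,"y": 0,"z": 0.03,"ax": 0,"ay": 0,"az": 0,"gripper": 1},
    {"x": 0,"y": 0,"z": 0.03,"ax": 0,"ay": 0,"az": 0,"gripper": 1},
    {"x": 0,"y": 0,"z": 0.03,"ax": 0,"ay": 0,"az": 0,"gripper": 1},
    {"x": 0,"y": 0,"z": 0.03,"ax": 0,"ay": 0,"az": 0,"gripper": 1},
    {"x": 0,"y": 0,"z": 0.02,"ax": 0,"ay": 0,"az": 0,"gripper": 1},
    {"x": 0,"y": 0,"z": 0.016,"ax": 0,"ay": 0,"az": 0,"gripper": 1},
    {"x": 0,"y": 0,"z": 0.01,"ax": 0,"ay": 0,"az": 0,"gripper": 1},
    {"x": 0,"y": 0,"z": 0.007,"ax": 0,"ay": 0,"az": 0,"gripper": 1},
    {"x": 0,"y": 0,"z": 0.004,"ax": 0,"ay": 0,"az": 0,"gripper": 1},
    {"x": 0,"y": 0,"z": 0,"ax": 0,"ay": 0,"az": 0,"gripper": 1},
    {"x": 0,"y": 0,"z": 0,"ax": 0,"ay": 0,"az": 0,"gripper": 1},
    {"x": 0,"y": 0,"z": 0,"ax": 0,"ay": 0,"az": 0,"gripper": 1}
  ]
}}

```text
t: 19.42
eef_pos: [0.4862, -0.1493, 0.0171]
tool_rot: [[-0.982, 0.189, 0.002], [0.189, 0.982, -0.0], [-0.001, 0.0, -1.0]]
ft_force: [-0.5, 0.3, -1.2]
gripper_width: 0.05
gripper_force: 29.9
```

Run:
```python
from h import *
s=st()
```

```text
{'t': 19.4167, 'qpos': [-0.275, 0.2893, 0.5509, 2.0435, -0.1991, 0.8581, 1.7684], 'eef_pos': [0.4862, -0.1493, 0.0171], 'tool_rot': [[-0.9819, 0.1894, 0.0015], [0.1894, 0.9819, -0.0], [-0.0015, 0.0002, -1.0]], 'ft_force': [-0.5182, 0.2729, -1.2028], 'moment': [0.0194, -0.0143, -0.0044], 'gripper_width': 0.05, 'gripper_force': 29.9228}
```

Emit:
{"api": "send_rows", "payload": {
  "deltas": [
    {"x": 0,"y": 0,"z": 0.002,"ax": 0,"ay": 0,"az": 0,"gripper": 1},
    {"x": 0,"y": 0,"z": 0.002,"ax": 0,"ay": 0,"az": 0,"gripper": 1},
    {"x": 0,"y": 0,"z": 0.002,"ax": 0,"ay": 0,"az": 0,"gripper": 1},
    {"x": 0,"y": 0,"z": 0.001,"ax": 0,"ay": 0,"az": 0,"gripper": 1},
    {"x": 0,"y": 0,"z": 0.001,"ax": 0,"ay": 0,"az": 0,"gripper": 1},
    {"x": 0,"y": 0,"z": 0,"ax": 0,"ay": 0,"az": 0,"gripper": 1}
  ]
}}

```text
t: 19.92
eef_pos: [0.4854, -0.1492, 0.008]
tool_rot: [[-0.982, 0.19, -0.0], [0.19, 0.982, -0.0], [0.0, -0.0, -1.0]]
ft_force: [-0.9, -0.2, -2.6]
gripper_width: 0.0501
gripper_force: 29.9
```

Emit:
{"api": "send_rows", "payload": {
  "deltas": [
    {"x": 0,"y": 0,"z": 0.0007,"ax": 0,"ay": 0,"az": 0,"gripper": 1},
    {"x": 0,"y": 0,"z": 0,"ax": 0,"ay": 0,"az": 0,"gripper": 1}
  ]
}}

```text
t: 20.08
eef_pos: [0.4855, -0.1492, 0.0077]
tool_rot: [[-0.982, 0.19, -0.0], [0.19, 0.982, 0.0], [0.0, 0.0, -1.0]]
ft_force: [-1.4, -0.2, 0.3]
gripper_width: 0.0498
gripper_force: 29.9
```

Emit:
{"api": "send_rows", "payload": {
  "deltas": [
    {"x": 0,"y": 0,"z": 0.0005,"ax": 0,"ay": 0,"az": 0,"gripper": 1},
    {"x": 0,"y": 0,"z": 0,"ax": 0,"ay": 0,"az": 0,"gripper": 1}
  ]
}}

```text
t: 20.25
eef_pos: [0.4855, -0.1492, 0.0075]
tool_rot: [[-0.982, 0.19, -0.0], [0.19, 0.982, 0.0], [0.0, 0.0, -1.0]]
ft_force: [-3.8, 1.5, 7.5]
gripper_width: 0.0498
gripper_force: 29.9
```

The cap is in contact. I'll ease off, soften the grip and open.

Emit:
{"api": "send_rows", "payload": {
  "deltas": [
    {"x": 0,"y": 0,"z": -0.0004,"ax": 0,"ay": 0,"az": 0,"gripper": 1},
    {"x": 0,"y": 0,"z": 0,"ax": 0,"ay": 0,"az": 0,"gripper": 1},
    {"x": 0,"y": 0,"z": 0,"ax": 0,"ay": 0,"az": 0,"gripper": 1}
  ],
  "grip_force": 4
}}

```text
t: 20.5
eef_pos: [0.4856, -0.1492, 0.0075]
tool_rot: [[-0.982, 0.19, 0.0], [0.19, 0.982, -0.0], [-0.0, -0.0, -1.0]]
ft_force: [-0.9, 0.1, 0.3]
gripper_width: 0.051
gripper_force: 4.0
```

Emit:
{"api": "send_rows", "payload": {
  "deltas": [
    {"x": 0,"y": 0,"z": 0,"ax": 0,"ay": 0,"az": 0,"gripper": -0.25},
    {"x": 0,"y": 0,"z": 0,"ax": 0,"ay": 0,"az": 0,"gripper": -0.3},
    {"x": 0,"y": 0,"z": 0,"ax": 0,"ay": 0,"az": 0,"gripper": -0.6},
    {"x": 0,"y": 0,"z": 0,"ax": 0,"ay": 0,"az": 0,"gripper": -0.6},
    {"x": 0,"y": 0,"z": 0,"ax": 0,"ay": 0,"az": 0,"gripper": -0.6},
    {"x": 0,"y": 0,"z": -0.005,"ax": 0,"ay": 0,"az": 0,"gripper": -0.6},
    {"x": 0,"y": 0,"z": -0.015,"ax": 0,"ay": 0,"az": 0,"gripper": -0.6},
    {"x": 0,"y": 0,"z": -0.03,"ax": 0,"ay": 0,"az": 0,"gripper": -0.6},
    {"x": 0,"y": 0,"z": -0.04,"ax": 0,"ay": 0,"az": 0,"gripper": -0.6},
    {"x": 0,"y": 0,"z": -0.04,"ax": 0,"ay": 0,"az": 0,"gripper": -0.6},
    {"x": 0,"y": 0,"z": -0.04,"ax": 0,"ay": 0,"az": 0,"gripper": -0.6},
    {"x": 0,"y": 0,"z": -0.04,"ax": 0,"ay": 0,"az": 0,"gripper": -0.6},
    {"x": 0,"y": 0,"z": 0,"ax": 0,"ay": 0,"az": 0,"gripper": -0.6},
    {"x": 0,"y": 0,"z": 0,"ax": 0,"ay": 0,"az": 0,"gripper": -0.6}
  ]
}}

```text
t: 21.67
eef_pos: [0.4868, -0.1496, 0.2202]
tool_rot: [[-0.982, 0.19, 0.005], [0.19, 0.982, 0.0], [-0.005, 0.001, -1.0]]
ft_force: [0.1, 0.3, -1.5]
gripper_width: 0.0698
gripper_force: 0.0
```

Run:
```python
from h import *
s=st();c=cap('wrist');capfit(c,.4855,-.149,.028,.042,.035);save(c,'z.png')
P=cloud(c);q=P[(np.hypot(P[...,0]-.4855,P[...,1]+.149)<.02)&(P[...,2]>.025)]
A=np.c_[q[:,:2],np.ones(len(q))];k=np.linalg.lstsq(A,q[:,2],rcond=None)[0];print('tilt',k[:2])
c=cap('top');capfit(c,.491,.181,.15,.17);P=cloud(c)
q=P[(np.hypot(P[...,0]-.49,P[...,1]-.18)<.03)&(P[...,2]>.1)];print('vessel',q.max(0),np.histogram(q[:,2],bins=6))
```

```text
{'t': 21.6667, 'qpos': [-0.358, 0.0287, 0.5878, 1.8336, -0.018, 1.2792, 1.6145], 'eef_pos': [0.4868, -0.1496, 0.2202], 'tool_rot': [[-0.9818, 0.1898, 0.0052], [0.1898, 0.9818, 0.0002], [-0.005, 0.0012, -1.0]], 'ft_force': [0.1006, 0.296, -1.4739], 'moment': [0.0418, 0.0061, -0.0203], 'gripper_width': 0.0698, 'gripper_force': 0.0}
1073 circ [ 0.4858 -0.1481] 0.0254 mean [ 0.4847 -0.1478  0.0345] median z 0.0346
tilt [ 0.00068814 -0.00311048]
128 circ [0.4913 0.1788] 0.0206 mean [0.4912 0.1781 0.1575] median z 0.1577
vessel [0.51812367 0.20569937 0.16403348] (array([ 12,   9,  76,   6,  18, 115]), array([0.10317794, 0.11332053, 0.12346312, 0.13360571, 0.1437483 ,
       0.15389089, 0.16403348]))
```

View pics/z.png

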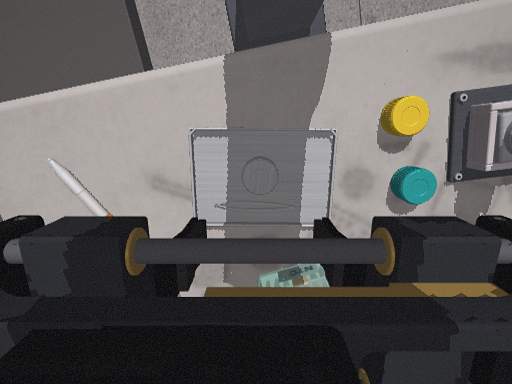

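The final wrist view shows the cap flat in the tray at (260,176), top at 0.0346 with no tilt, beside the forceps at (255,206). Turquoise and yellow are untouched, and the vessel's rim is at about 0.158–0.16, so it is seated. Handing in.

```bash
python3 -c "
from workcell import workorder
print(workorder.finish_job())"
```

```text
the job is handed in; nothing more can be done
None
```

The job is handed in: the steel cap was broken loose, spun off with one re-grip and set flat, open side down, on the tray floor beside the forceps, with the vessel measured still seated in its block.

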